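# Slide the top glass plate onto the light panel

## Task

Put the top glass plate of the stack on the light panel for inspection. First set the amber bottle that was left on the stack gently down, upright, in the grey tray beside the jar; then slide the top plate sideways off the stack onto the panel, without lifting it or shifting the plates below, until it lies flush against both raised ledges in their corner. Leave the panel's dimmer slid all the way to the bright (wide) end of its wedge mark, and the other things where they stand.

Things in the scene. Friction and masses are not known exactly. Their poses are not given: they have to be found in the camera images.
- plate_top: the top one of four like clear pale-green glass plates with white ground borders, 110 (its x) x 150 (its y) x 8 mm, 0.33 kg, stacked flat and nearly flush on the bench. Origin: centre of its underside, 24 mm above the bench at the start. Too wide to grip. Glass slides on glass and on the panel with moderate friction (1 to 3 N)
- plate_3: the plate directly under the top one, same size; origin: centre of its underside (16 mm up). Stays where it is
- plate_2: the second plate from the bottom, same size; origin: centre of its underside (8 mm up). Stays where it is
- plate_1: the bottom plate, same size; origin: centre of its underside, on the bench. Stays where it is
- panel: low LED light panel, 190 (its x) x 250 (its y) mm, fixed to the bench, its flat top 22 mm above the bench, 2 mm below the top plate's underside. Origin: centre of its underside. The stack stands beside its +y end, 6 to 18 mm away; that end is open, without a ledge. The border along its near (-x) side carries the dimmer
- panel_corner (a point): inner corner of the L of two dark raised ledges on the panel's top (10 mm wide, 8 mm high), at panel x = +85, y = -115 mm, 22 mm up: one ledge runs along the whole far (+x) side, the other along the -y end. Axes as the panel's. With the plate flush in the corner its long sides lie along the panel's y and its centre is at panel x = +30, y = -40 mm
- dimmer_top (a point): centre of the top of the black dimmer slide, 18 (panel x) x 10 (panel y) x 10 mm, standing on the near border of the panel (panel x = -78 mm), its top 32 mm above the bench
- dimmer (a joint): travel of the dimmer in m: 0 = dimmest, at panel y = +95 mm; 0.050 = brightest, end stop at panel y = +45 mm. It runs along the panel's y, towards the -y ledge to brighten (the wide end of the wedge mark), takes about 1.5 N to push and stays where it is left
- bottle: round amber bottle with a black cap and a blank label, 50 mm in diameter, 85 mm high, straight-sided from the foot up to 50 mm, 0.18 kg, standing on the top plate near its middle. Origin: centre of its foot
- tray: low open grey tray, fixed to the bench, 190 (its x) x 120 (its y) mm outside, walls 4 mm thick and 25 mm high, floor 4 mm above the bench. Origin: centre of its underside. The jar stands in the +x half; the -x half (centre at tray x = -45 mm, y = 0) is free for the bottle
- jar: white jar, 62 mm in diameter, 75 mm high, in the +x half of the tray. Origin: centre of its foot. Leave it
- loupe: black stand magnifier, 48 mm in diameter, 42 mm high, on the bench beyond the panel. Origin: centre of its foot. Leave it
- beaker: empty glass beaker, 70 mm in diameter, 90 mm high, on the bench beyond the panel. Origin: centre of its foot. Leave it
Things that resemble listed ones, but are neither listed nor needed, are in the scene too. Leave any brown or red look-alike of the plate_top alone.

How it is judged:
On the way, in this order (a step that is already met when the one before it is completed fails the run):
1. the bottle stands upright in the tray, let go (x of bottle in the frame of tray between -0.08 and 0.08 m and y of bottle in the frame of tray between -0.045 and 0.045 m and z of bottle in the frame of tray below 0.008 m and angle between bottle's own z axis and vertical below 0.1 rad and contact force between the fingers and bottle below 0.1 N), for 0.2 s.
2. the top plate lies on the panel, flush against both ledges (x of plate_top in the frame of panel between 0.026 and 0.034 m and y of plate_top in the frame of panel between -0.044 and -0.036 m and z of plate_top in the frame of panel below 0.025 m and angle between the y axis of plate_top and the y axis of panel, either way round below 0.04 rad), for 0.2 s.
At the end, for the whole second after the job is handed in: Top plate flat and still on the panel, within 4 mm of both ledges, square to 0.04 rad; dimmer within 5 mm of its bright end; bottle upright and still on the tray floor; other plates within 8 mm, and jar, loupe and beaker within 20 mm, of where they were (all of step 2 and angle between plate_top's own z axis and vertical below 0.03 rad and linear speed of each of plate_top, bottle below 0.02 m/s and value of joint dimmer above 0.045 m and x of bottle in the frame of tray between -0.08 and 0.08 m and y of bottle in the frame of tray between -0.045 and 0.045 m and z of bottle in the frame of tray below 0.008 m and angle between bottle's own z axis and vertical below 0.1 rad and distance of each of plate_1, plate_2, plate_3 from where it was at the start of the episode below 0.008 m and distance of each of jar, loupe, beaker from where it was at the start of the episode below 0.02 m); the robot touches nothing.
It fails at once if a plate below the top one shifted by more than 8 mm (distance of any of plate_1, plate_2, plate_3 from where it was at the start of the episode above 0.008 m).
It fails at once if the top plate lifted by more than 10 mm or tipped by more than 0.15 rad (height (world z) of plate_top above 0.034 m or angle between plate_top's own z axis and vertical above 0.15 rad).
It fails at once if the bottle tipped over (more than 0.6 rad) (angle between bottle's own z axis and vertical above 0.6 rad).
It fails at once if the bottle dropped or banged down into the tray (faster than 0.45 m/s in the last 25 mm) (z of bottle in the frame of tray below 0.03 m and horizontal distance between bottle and tray below 0.1 m and linear speed of bottle above 0.45 m/s).
It fails at once if a bystander (jar, loupe, beaker) shifted by more than 20 mm or tipped by more than 0.5 rad (distance of any of jar, loupe, beaker from where it was at the start of the episode above 0.02 m or angle between any of jar, beaker, loupe's own z axis and vertical above 0.5 rad).
It also fails if it takes over 72 s, if anything falls off the work surface, if the arm or the gripper's body presses on something with over 40 N, if the wrist force passes 120 N, or if a joint passes its speed limit or range.

## Robot

A 6-joint arm with a two-finger parallel gripper is mounted at the origin on the work surface. World frame = base frame: x ahead of the robot, y to its left, z up, the work surface at z = 0. Lengths are in m, angles in rad, forces in N, time in s.
With the tool pointing down it reaches from about 0.25 to 0.8 m from the base axis. Payload 8.5 kg.
Tool frame: the origin (TCP) lies at the very end of the fingers, on their centre line; the grasp point (between the pads) lies behind it (r.grasp_offset is the x of the grasp point in the tool frame, in m); x points along the fingers, y is the direction in which the jaws open and shut, and the axes are right-handed (so a half turn about x gives the same grasp; the last joint's range is limited). The gripper opens to 85 mm and grips with 20 to 120 N. Pads are 22 mm wide; open, the fingers measure 114 mm over their backs; the gripper's body (76 mm by 85 mm) begins 54 mm behind the grasp point. The pads swing forward as they close: fully open they stand 13 mm farther back than shut.
Start: joints at [1.298, 0.238, -0.013, 1.319, 0, 1.571], TCP at [0.141, 0.506, 0.231] pointing down, gripper open.
Joint ranges: [-2.66, 2.66], [-1.03, 1.9], [-1.14, 1.46], [-1.82, 2.27], [-1.45, 1.34], [-3.14, 3.14]. Speed limits (rad/s): [2.22, 2.22, 2.79, 3.14, 3.14, 3.14].

## Interface

Orientations are given as a unit quaternion [w, x, y, z].
In Python, from workcell import telemetry, get_image, get_calibration, order, r gives the robot as it stands. The module is installed in compiled form; this text tells all that it offers.
- The arm moves only by the shell command python3 -m crank 'ROWS'. ROWS is text: rows parted by semicolons, each of 7 numbers parted by spaces: the shift along the tool's x, y, z in m, then the turn, a rotation vector about the tool's x, y, z in degrees, then the opening, from -1 (shut) to 1 (fully open). In form: x y z wx wy wz hand; .... A call has 1 to 12 rows; each row shifts and turns the pose as measured when the row begins, along the tool's axes as they then stand; what a row does not reach is not made up. A row lasts 1/10 s, in which the tool goes at most 50 mm and 8.59 degrees, less where a joint would pass 70% of its speed; a pose out of reach is approached as far as the arm can. A call with a gripper value outside its range is refused whole. The fingers move at their own pace and stop on an object; the grip force is fixed at half the most. Time passes only in rows, so rows that do not move let the fingers close. It gives the time, the measured TCP pose, the force and the opening at its end, in the units of the state.
- telemetry.observe(): the state, without advancing time (a new reading comes with each control period).
- get_image(name): name is "scene" or "top"; returns the picture (480x640x3 uint8, red, green, blue); there is no depth.
- get_calibration(name): a dict with "mtx" (3x3 intrinsics, pixels), "k1" (the pictures are not rectified: a ray, as slopes to the right and down, at radius r is drawn at 1 + k1 r^2 times it, then the intrinsics apply), "world_to_cam" (4x4, takes a point from world to camera coordinates). Camera axes: x right, y down, z forward; pixel columns grow to the right and rows downward; lengths in m; the calibration is good to about 2 mm. A picture is of the moment at which its call begins. get_calibration takes no time and is no camera call.
- order.finish_job(): hands the job in, once; it reports no verdict.
The state is a dict: "time": time; "qpos": joint angles; "qvel": joint speeds; "effort": joint torques, N m; "tool_pos": TCP position; "orientation": TCP orientation; "force": force on the tool from outside, world axes, zero at the start; "ft_torque": the same for the moment, N m; "width": finger opening in m.
Only numpy, scipy, OpenCV 4.12 (cv2) and the standard library are available. Lean on these libraries where they do the work, as an engineer would, in place of code of your own. Each camera call takes 0.05 s, during which the arm holds its last target.

## Working session

There is one attempt and no reset: what is moved stays moved. The work goes in short steps, Python scripts to look and compute and a shell command to move; the robot and the scene stay as the last step left them, time stands still between calls to the robot, and variables do not carry over. Pictures are saved under pics/ and viewed, and the job is handed in when it is done.

```bash
mkdir -p pics
python3 - <<'E'
from workcell import telemetry, get_image, get_calibration, order, r
import cv2
for n in ("scene","top"):
    im=get_image(n); cv2.imwrite(f"pics/{n}0.png",im[:,:,::-1])
    c=get_calibration(n); print(n,c)
print(telemetry.observe(), r.grasp_offset)
E
```

```text
scene {'mtx': array([[434.02907089,   0.        , 321.71832849],
       [  0.        , 434.02907089, 241.25224913],
       [  0.        ,   0.        ,   1.        ]]), 'k1': 0.006465884306869061, 'world_to_cam': array([[-0.25765748,  0.96620667, -0.00756928,  0.06640846],
       [ 0.61373394,  0.15760332, -0.77362255, -0.31797736],
       [-0.74628633, -0.20397516, -0.6336015 ,  1.66021098],
       [ 0.        ,  0.        ,  0.        ,  1.        ]])}
top {'mtx': array([[578.55336713,   0.        , 323.61828025],
       [  0.        , 578.55336713, 241.68860314],
       [  0.        ,   0.        ,   1.        ]]), 'k1': -0.0834884153742856, 'world_to_cam': array([[-0.01204371, -0.99991285, -0.00540709,  0.1132849 ],
       [-0.99402116,  0.01255926, -0.10846286,  0.5798018 ],
       [ 0.10852132,  0.00406847, -0.9940858 ,  1.28096977],
       [ 0.        ,  0.        ,  0.        ,  1.        ]])}
{'time': 0.1, 'qpos': array([ 1.29799702e+00,  2.38720886e-01, -1.41572309e-02,  1.31921700e+00,
       -1.51104830e-05,  1.57082047e+00]), 'qvel': array([ 0.00201174, -0.00200492,  0.00131933, -0.0005018 , -0.00039949,
       -0.00099232]), 'effort': array([ 2.69305174e-04, -5.39721143e+01,  3.46999133e+01,  1.34408576e-02,
        5.69389852e-05, -8.48411048e-06]), 'tool_pos': array([0.14135324, 0.50522324, 0.23074682]), 'orientation': array([ 0.70048071,  0.09570311,  0.70059499, -0.09661441]), 'force': array([ 1.05364876, -0.54926976, -0.32385074]), 'ft_torque': array([-0.01267359, -0.03468622,  0.00400047]), 'width': 0.08558786272699102} -0.0187
```

View pics/scene0.png

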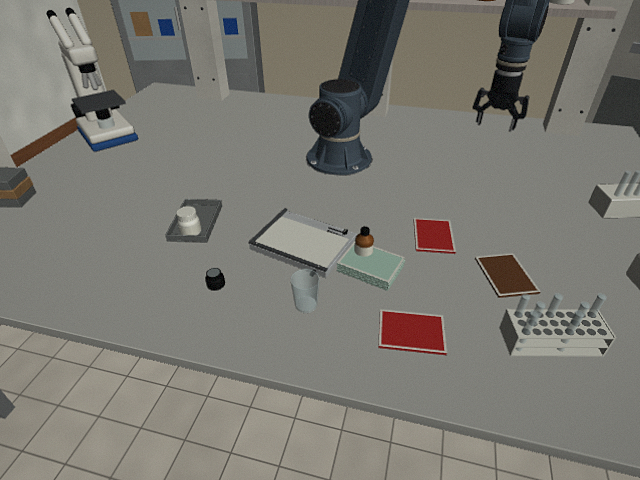

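View pics/top0.png

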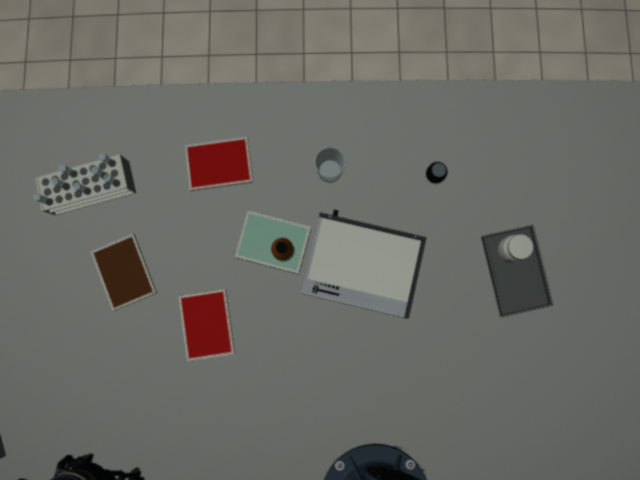

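The scene view shows the stack with the bottle at about (370,262), the panel at (300,238), the tray and jar at (192,220), the loupe at (215,279) and the beaker at (305,292). The top view shows the bottle cap at (283,248).
Candidates for the top plate in the top view are pale green (273,242), red (219,163), red (206,325) and brown (124,272). The description picks the green one with the bottle on it. I'll check it in a close crop.

Run:
```python
import cv2
t=cv2.imread("pics/top0.png"); s=cv2.imread("pics/scene0.png")
cv2.imwrite("pics/topc.png",cv2.resize(t[200:330,225:440],None,fx=3.7,fy=3.7,interpolation=cv2.INTER_CUBIC))
cv2.imwrite("pics/scenec.png",cv2.resize(s[190:320,150:420],None,fx=2.9,fy=2.9,interpolation=cv2.INTER_CUBIC))
cv2.imwrite("pics/trayc.png",cv2.resize(t[210:330,460:570],None,fx=4,fy=4,interpolation=cv2.INTER_CUBIC))
```

```text
(no output)
```

View pics/topc.png

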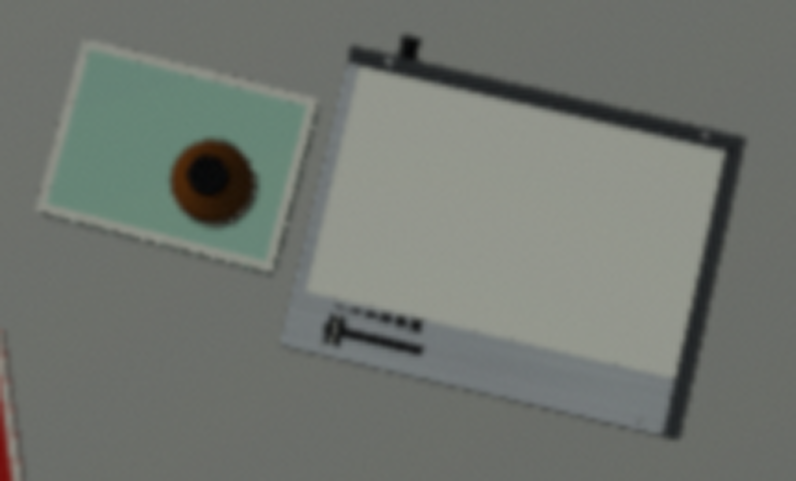

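View pics/scenec.png

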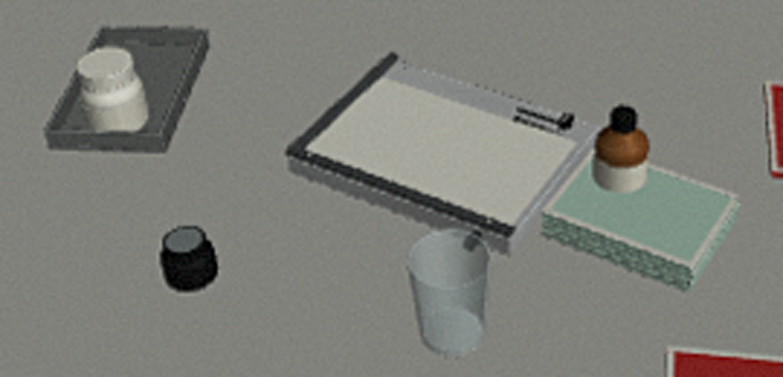

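View pics/trayc.png

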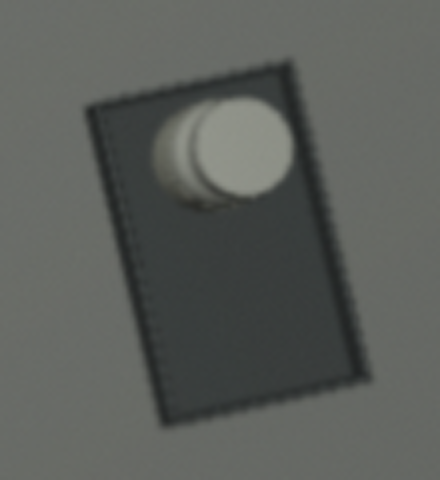

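The green plate with white border and the bottle (cap at top px (281,248)) is the target. The red and brown ones are single plates. Next I'll measure.

```bash
cat > h.py <<'E'
import numpy as np, cv2
from workcell import get_calibration
from scipy.spatial.transform import Rotation as R
def ray(n,px):
    c=get_calibration(n);K=c["mtx"];k=c["k1"];T=c["world_to_cam"]
    p=cv2.undistortPoints(np.array([[px]],float),K,np.array([k,0,0,0.]))[0,0]
    o=-T[:3,:3].T@T[:3,3]; d=T[:3,:3].T@np.array([p[0],p[1],1]); return o,d
def onz(n,px,z):
    o,d=ray(n,px); return o+d*(z-o[2])/d[2]
def proj(n,P):
    c=get_calibration(n);T=c["world_to_cam"]
    return cv2.projectPoints(np.array([P],float),cv2.Rodrigues(T[:3,:3])[0],T[:3,3],c["mtx"],np.array([c["k1"],0,0,0.]))[0].ravel()
def tool(s):
    q=s["orientation"]; return R.from_quat([q[1],q[2],q[3],q[0]])
def delta(s,goal):  # world goal TCP -> tool shift
    return tool(s).inv().apply(np.array(goal)-s["tool_pos"])
E
python3 - <<'E'
from h import *
im=cv2.imread("pics/top0.png"); hsv=cv2.cvtColor(im,cv2.COLOR_BGR2HSV)
m=((hsv[...,0]>65)&(hsv[...,0]<95)&(hsv[...,1]>35)).astype(np.uint8)
m[:,:225]=0;m[:200]=0;m[300:]=0;m[:,330:]=0
cs=max(cv2.findContours(m,0,1)[0],key=cv2.contourArea)
rc=cv2.minAreaRect(cs);print("green rect",rc)
W=np.array([onz("top",p,.032)[:2] for p in cs[:,0]],np.float32)
rw=cv2.minAreaRect(W);print("green world",rw)
f=lambda a:[(x/3.7+225-0.36,y/3.7+200-.36) for x,y in a]
pl=[onz("top",p,.032)[:2] for p in f([(86,41),(316,99),(271,271),(38,209)])]
print("plate corners",np.round(pl,4),np.mean(pl,0),[np.linalg.norm(pl[i]-pl[i-1]) for i in range(4)])
# panel: near+y corner z .022, far +y  z.03, far -y z .03, near -y z .03
pc=[onz("top",p,z)[:2] for p,z in zip(f([(280,346),(351,47),(745,139),(676,437)]),(.022,.03,.03,.03))]
print("panel corners",np.round(pc,4),np.mean(pc,0),[np.linalg.norm(pc[i]-pc[i-1]) for i in range(4)])
for i in range(4): 
    d=pc[i]-pc[i-1]; print(np.degrees(np.arctan2(d[1],d[0])))
g=lambda a:[(x/4+460-.36,y/4+210-.36) for x,y in a]
tc=[onz("top",p,.025)[:2] for p in g([(87,103),(293,62),(370,379),(165,426)])]
print("tray",np.round(tc,4),np.mean(tc,0),[np.linalg.norm(tc[i]-tc[i-1]) for i in range(4)])
for i in range(4): 
    d=tc[i]-tc[i-1]; print(np.degrees(np.arctan2(d[1],d[0])))
b=onz("top",f([(208,176)])[0],.117); print("bottle",b)
print("jar",onz("top",g([(244,147)])[0],.075))
print("dimmer",onz("top",f([(334,331)])[0],.032))
b2=onz("scene",(623/2.9+150,109/2.9+190),.117); print("bottle scene",b2)
# cap mask in scene
E
```

```text
green rect ((272.28759765625, 241.3141632080078), (60.62333297729492, 42.953800201416016), 14.620875358581543)
green world ((0.5836178660392761, 0.22257255017757416), (0.13808341324329376, 0.09780450910329819), 74.6195068359375)
plate corners [[0.6546 0.2785]
 [0.6165 0.1366]
 [0.5111 0.1651]
 [0.5507 0.3078]] [0.5832254  0.22198882] [np.float64(0.10790968872248427), np.float64(0.14693290317793742), np.float64(0.10925816883198497), np.float64(0.14815386678403597)]
panel corners [[ 0.4656  0.1604]
 [ 0.6489  0.1147]
 [ 0.5887 -0.1272]
 [ 0.4072 -0.0798]] [0.52759193 0.01702982] [np.float64(0.2471806213406688), np.float64(0.18897704438472107), np.float64(0.24930276254984388), np.float64(0.18758100796970123)]
76.33799862026727
-13.985355929859859
-103.98836753135657
165.36522938736022
tray [[ 0.5919 -0.2561]
 [ 0.6142 -0.3776]
 [ 0.4314 -0.4136]
 [ 0.4071 -0.2936]] [ 0.51114298 -0.33521723] [np.float64(0.18856776461129043), np.float64(0.12361370842613846), np.float64(0.18635483251664411), np.float64(0.12241290312076095)]
11.485898471486728
-79.57176531543789
-168.8768279699841
101.45543859020442
bottle [0.5612322  0.19659549 0.117     ]
jar [ 0.56049296 -0.32929407  0.075     ]
dimmer [0.47407518 0.12700834 0.032     ]
bottle scene [0.5570406  0.19690477 0.117     ]
```

```bash
python3 -m crank '0 -0.015 0.04 0 0 0 1;0 -0.015 0.04 0 0 0 1;0 -0.015 0.04 0 0 0 1;0 -0.015 0.04 0 0 0 1;0 -0.015 0.04 0 0 0 1;0 -0.015 0.04 0 0 0 1;0 -0.015 0.04 0 0 0 1;0 -0.015 0.04 0 0 0 1;0 -0.015 0.04 0 0 0 1;0 -0.015 0.04 0 0 0 1;0 -0.015 0.04 0 0 0 1;0 0 0 0 0 0 1'
python3 - <<'E'
from h import *
from workcell import telemetry
s=telemetry.observe();print(s["tool_pos"],delta(s,[.560,.1967,.18]),tool(s).as_matrix().round(3))
im=cv2.imread("pics/scene0.png");sub=im[222:240,352:376].max(2)<45
n,l,st,c=cv2.connectedComponentsWithStats(sub.astype(np.uint8));print(st,c)
E
```

```text
time: 1.3
tool_pos: [0.5337, 0.2173, 0.226]
orientation: [0.699, 0.092, 0.702, -0.096]
force: [0.4, 0.8, -0.7]
width: 0.0854
[0.53365901 0.21734039 0.22600658] [ 0.04598839 -0.01268596  0.03099377] [[-0.005  0.264  0.965]
 [-0.005  0.965 -0.264]
 [-1.    -0.006 -0.003]]
[[  0   0  24  18 359]
 [  5   5  12  10  73]] [[11.39832869  8.35097493]
 [12.          9.23287671]]
```

```bash
python3 -m crank '0.02 -0.0125 0.031 0 0 0 1;0.025 0 0 0 0 0 1;0 0 0 0 0 0 1;0 0 0 0 0 0 1'
python3 - <<'E'
from h import *
from workcell import telemetry
s=telemetry.observe();print(s["tool_pos"],delta(s,[.561,.1967,.051]),tool(s).as_matrix().round(3))
from workcell import get_image
t=get_image("scene");cv2.imwrite("pics/s1.png",cv2.resize(t[130:320,230:480,::-1],None,fx=3,fy=3,interpolation=cv2.INTER_CUBIC))
E
```

```text
time: 1.7
tool_pos: [0.5609, 0.1954, 0.1793]
orientation: [0.699, 0.093, 0.703, -0.097]
force: [-0.3, 0.3, 0.1]
width: 0.0852
[0.56089539 0.19540745 0.17926515] [0.12825342 0.00212858 0.0004012 ] [[-0.007  0.266  0.964]
 [-0.005  0.964 -0.266]
 [-1.    -0.007 -0.005]]
```

View pics/s1.png

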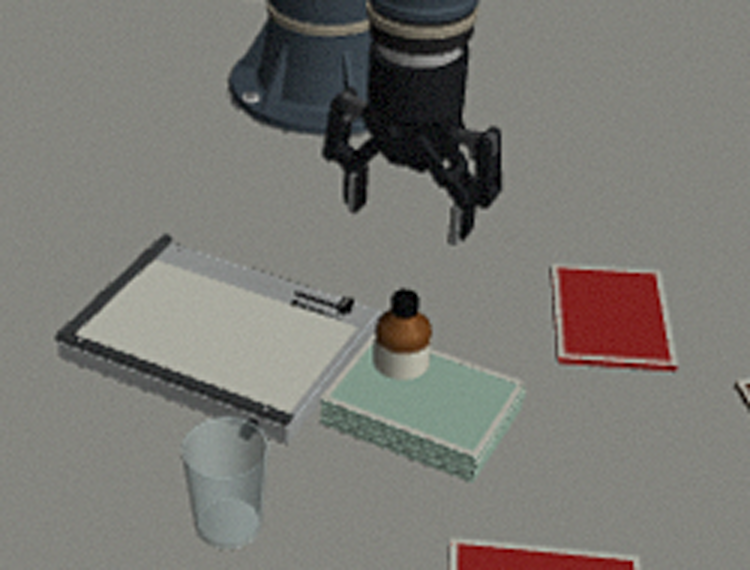

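The gripper stands above the bottle, with the fingers straddling it (fingertips near crop (355,205) and (458,240), cap at (405,300)). Descending.

```bash
python3 -m crank '0.035 0.001 0 0 0 0 1;0.035 0.001 0 0 0 0 1;0.03 0 0 0 0 0 1;0.02 0 0 0 0 0 1;0.006 0 0 0 0 0 1;0 0 0 0 0 0 1'
python3 -m crank '0 0 0 0 0 0 0.4;0 0 0 0 0 0 0.2;0 0 0 0 0 0 -0.2;0 0 0 0 0 0 -0.5;0 0 0 0 0 0 -1;0 0 0 0 0 0 -1;0 0 0 0 0 0 -1'
python3 - <<'E'
from h import *
from workcell import telemetry,get_image
s=telemetry.observe();print(s["tool_pos"])
t=get_image("scene");cv2.imwrite("pics/s2.png",cv2.resize(t[130:320,230:480,::-1],None,fx=3,fy=3,interpolation=cv2.INTER_CUBIC))
E
```

```text
time: 2.35
tool_pos: [0.5626, 0.2026, 0.0585]
orientation: [0.703, 0.093, 0.699, -0.093]
force: [0.1, 1.1, 0.2]
width: 0.0854
time: 3.05
tool_pos: [0.5653, 0.204, 0.0645]
orientation: [0.705, 0.094, 0.697, -0.091]
force: [-0.2, -1.1, -1.6]
width: 0.0476
[0.56525294 0.20402441 0.06454568]
```

View pics/s2.png

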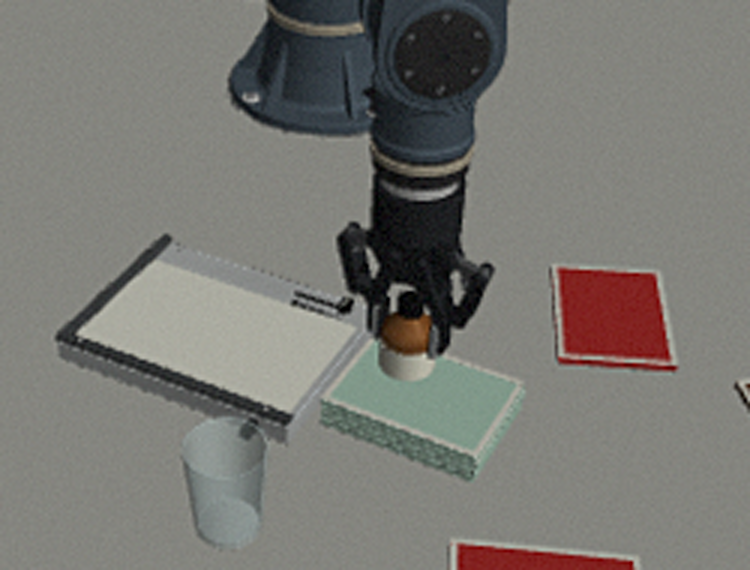

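The hand drifted up about 6 mm while closing, and the grip (48 mm) is on the bottle's shoulder. I'll reopen, go lower and regrip.

```bash
python3 -m crank '0 0 0 0 0 0 0.6;0 0 0 0 0 0 0.8;0 0 0 0 0 0 1;0 0 0 0 0 0 1'
python3 - <<'E'
from h import *
from workcell import telemetry,get_image
s=telemetry.observe();print(s["tool_pos"],delta(s,[.561,.1967,.051]),s["width"])
M=tool(s).as_matrix();print(M.round(3))
# correction to vertical with jaw dir 74.6deg
y=np.array([.2656,.9641,0]);x=np.array([0,0,-1.]);G=np.c_[x,y,np.cross(x,y)]
print(np.degrees(R.from_matrix(M.T@G).as_rotvec()))
t=get_image("top");cv2.imwrite("pics/t2.png",cv2.resize(t[180:330,200:440,::-1],None,fx=3.3,fy=3.3,interpolation=cv2.INTER_CUBIC))
E
```

```text
time: 3.5
tool_pos: [0.5654, 0.2041, 0.0645]
orientation: [0.705, 0.094, 0.697, -0.091]
force: [0.5, 0.3, -1.0]
width: 0.0851
[0.56541157 0.2040554  0.064536  ] [ 0.01346506 -0.00831878 -0.00250542] 0.08511643633086347
[[ 0.012  0.259  0.966]
 [ 0.002  0.966 -0.259]
 [-1.     0.005  0.011]]
[ 0.36587259  0.64894559 -0.30215534]
```

View pics/t2.png

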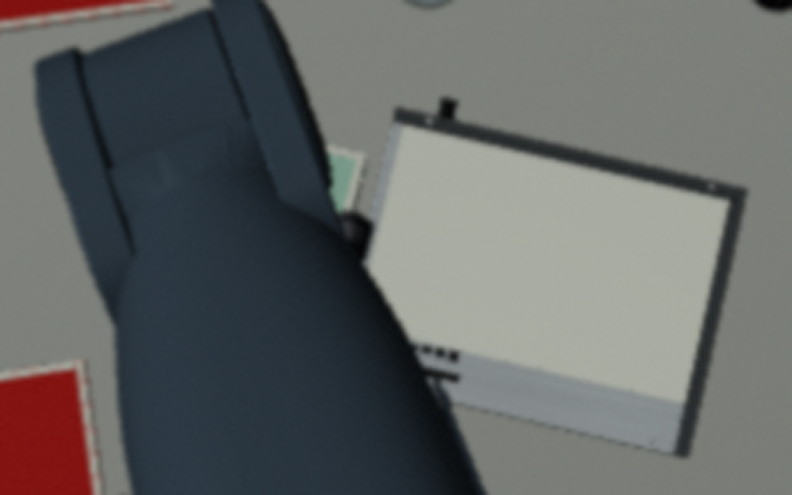

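The arm hides the stack in the top view. The bottle is now centred between the jaws, so I'll go straight down in small steps and level the tool.

```bash
python3 -m crank '0.005 0 -0.001 0.3 0.5 -0.3 1;0.004 0 -0.001 0 0 0 1;0.003 0 0 0 0 0 1;0.001 0 0 0 0 0 1;0 0 0 0 0 0 1'
python3 - <<'E'
from h import *
from workcell import telemetry
s=telemetry.observe();print(s["tool_pos"],tool(s).as_matrix().round(3))
E
```

```text
time: 4.05
tool_pos: [0.5632, 0.2046, 0.0499]
orientation: [0.701, 0.094, 0.7, -0.095]
force: [0.3, -0.1, -0.0]
width: 0.0855
[0.56318458 0.20460788 0.04991115] [[ 0.001  0.265  0.964]
 [-0.001  0.964 -0.265]
 [-1.    -0.001  0.001]]
```

```bash
python3 -m crank '0 0 0 0 0 0 0.4;0 0 0 0 0 0 0;0 0 0 0 0 0 -0.5;0 0 0 0 0 0 -1;0 0 0 0 0 0 -1;0 0 0 0 0 0 -1;0 0 0 0 0 0 -1'
python3 - <<'E'
from h import *
from workcell import telemetry,get_image
s=telemetry.observe();print(s["tool_pos"],tool(s).as_matrix().round(3))
t=get_image("scene");cv2.imwrite("pics/s3.png",cv2.resize(t[180:300,300:460,::-1],None,fx=4.5,fy=4.5,interpolation=cv2.INTER_CUBIC))
E
```

```text
time: 4.75
tool_pos: [0.5632, 0.2046, 0.0503]
orientation: [0.701, 0.094, 0.7, -0.095]
force: [0.1, -0.4, -1.3]
width: 0.0485
[0.56321474 0.2045932  0.05026986] [[ 0.001  0.265  0.964]
 [-0.001  0.964 -0.265]
 [-1.    -0.001  0.002]]
```

View pics/s3.png

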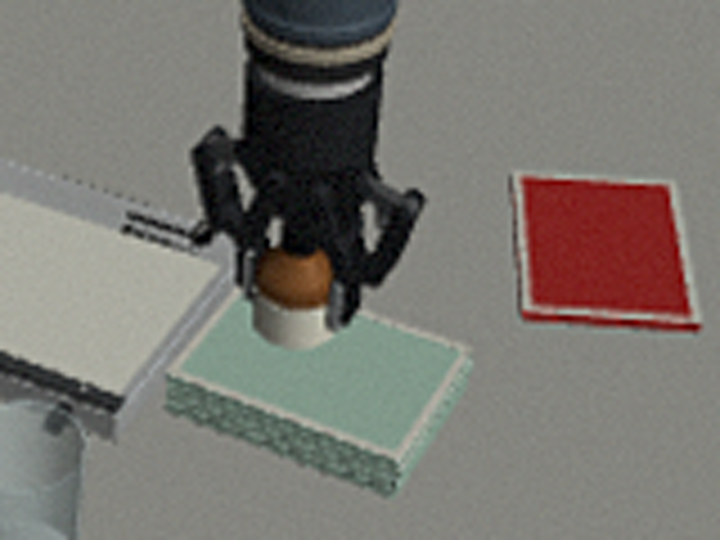

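The grip is on the straight side, with the bottle upright at crop (290,310). I'll lift, then carry it to the tray.

```bash
python3 -m crank '-0.004 0 0 0 0 0 -1;-0.008 0 0 0 0 0 -1;-0.015 0 0 0 0 0 -1;-0.025 0 0 0 0 0 -1;-0.025 0 0 0 0 0 -1;-0.01 0 0 0 0 0 -1;0 0 0 0 0 0 -1;0 0 0 0 0 0 -1'
python3 - <<'E'
from h import *
from workcell import telemetry,get_image
s=telemetry.observe();print(s["tool_pos"],tool(s).as_matrix().round(3),delta(s,[.466,-.344,.13]),s["qpos"])
t=get_image("scene");cv2.imwrite("pics/s4.png",cv2.resize(t[130:300,200:460,::-1],None,fx=3,fy=3,interpolation=cv2.INTER_CUBIC))
E
```

```text
time: 5.6
tool_pos: [0.5627, 0.2045, 0.1422]
orientation: [0.701, 0.094, 0.7, -0.095]
force: [0.2, -1.0, -2.0]
width: 0.0482
[0.56270807 0.20454063 0.14215382] [[ 0.001  0.265  0.964]
 [-0.001  0.964 -0.265]
 [-1.    -0.001  0.001]] [ 0.01269288 -0.55455174  0.05204088] [ 0.34937536  0.40346114 -0.00328952  1.16351214 -0.00142596  0.6174777 ]
```

View pics/s4.png

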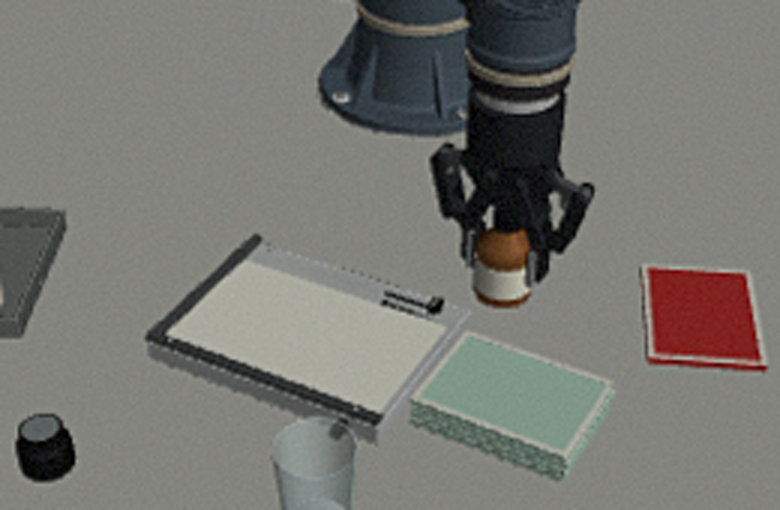

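The bottle is lifted cleanly (foot at crop (502,298)) and the stack is undisturbed. Moving to the tray.

```bash
python3 -m crank '0 -0.02 0.002 0 0 0 -1;0 -0.035 0.004 0 0 0 -1;0 -0.045 0.004 0 0 0 -1;0 -0.045 0.004 0 0 0 -1;0 -0.045 0.004 0 0 0 -1;0 -0.045 0.004 0 0 0 -1;0 -0.045 0.004 0 0 0 -1;0 -0.045 0.004 0 0 0 -1;0 -0.045 0.004 0 0 0 -1;0 -0.045 0.004 0 0 0 -1;0 -0.03 0.004 0 0 0 -1;0 -0.015 0 0 0 0 -1'
python3 - <<'E'
from h import *
from workcell import telemetry,get_image
s=telemetry.observe();print(s["tool_pos"],tool(s).as_matrix().round(3),delta(s,[.466,-.344,.13]),s["qpos"])
E
```

```text
time: 6.85
tool_pos: [0.4669, -0.2706, 0.1304]
orientation: [0.695, 0.092, 0.707, -0.095]
force: [-0.0, -0.2, -1.0]
width: 0.0484
[ 0.4669005  -0.27058621  0.13040902] [[-0.018  0.262  0.965]
 [-0.001  0.965 -0.262]
 [-1.    -0.006 -0.017]] [ 0.00049628 -0.07108674  0.01835731] [-0.51969257  0.32656746 -0.15487236  1.10445209 -0.00975315 -0.2547469 ]
```

```bash
python3 -m crank '0 -0.03 0.008 0 0 0 -1;0 -0.025 0.007 0 0 0 -1;0 -0.012 0.003 0 0 0 -1;0 0 0 0 0 0 -1;0 0 0 0 0 0 -1'
cat >> h.py <<'E'
def level(s,yaw):
    M=tool(s).as_matrix();a=np.radians(yaw)
    y=np.array([np.cos(a),np.sin(a),0]);x=np.array([0,0,-1.]);G=np.c_[x,y,np.cross(x,y)]
    return np.degrees(R.from_matrix(M.T@G).as_rotvec())
E
python3 - <<'E'
from h import *
from workcell import telemetry,get_image
s=telemetry.observe();print(s["tool_pos"],delta(s,[.466,-.344,.065]),level(s,74.6))
t=get_image("scene");cv2.imwrite("pics/s5.png",cv2.resize(t[100:300,130:330,::-1],None,fx=3,fy=3,interpolation=cv2.INTER_CUBIC))
E
```

```text
time: 7.35
tool_pos: [0.4596, -0.3444, 0.1255]
orientation: [0.691, 0.096, 0.71, -0.095]
force: [-0.7, -0.1, -1.2]
width: 0.048
[ 0.45956164 -0.344411    0.12551593] [0.06033156 0.00229578 0.00765713] [-0.12447584 -1.48282166  0.16577958]
```

View pics/s5.png

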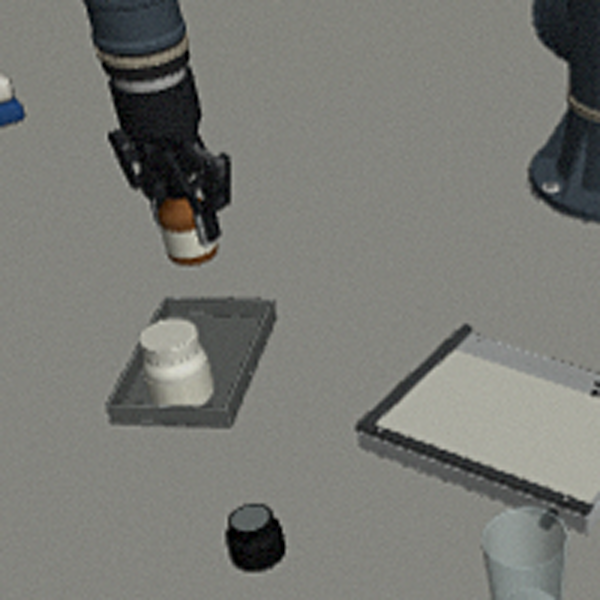

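The bottle hangs above the free half of the tray (foot at crop (192,258)) and the jar is well clear. I'll level the tool and lower.

```bash
python3 -m crank '0.012 0.002 0.005 0 -1.3 0.1 -1;0.02 0 0.002 0 0 0 -1;0.02 0 0 0 0 0 -1;0.01 0 0 0 0 0 -1;0 0 0 0 0 0 -1;0 0 0 0 0 0 -1'
python3 - <<'E'
from h import *
from workcell import telemetry,get_image
s=telemetry.observe();print(s["tool_pos"],delta(s,[.466,-.344,.0225]),level(s,74.6))
E
```

```text
time: 8.0
tool_pos: [0.4679, -0.3376, 0.0631]
orientation: [0.7, 0.093, 0.702, -0.093]
force: [0.0, 0.6, -0.4]
width: 0.0483
[ 0.46787057 -0.33764402  0.0631347 ] [ 4.06372626e-02 -6.60921616e-03 -8.75764909e-05] [ 0.31983937 -0.09150702  0.02076945]
```

```bash
python3 -m crank '0.01 -0.004 0 0 0 0 -1;0.01 -0.003 0 0 0 0 -1;0.007 0 0 0 0 0 -1;0.003 0 0 0 0 0 -1;0 0 0 0 0 0 -1;0 0 0 0 0 0 -1'
python3 - <<'E'
from h import *
from workcell import telemetry,get_image
s=telemetry.observe();print(s["tool_pos"],delta(s,[.466,-.344,.0225]),level(s,74.6))
t=get_image("scene");cv2.imwrite("pics/s6.png",cv2.resize(t[130:270,130:270,::-1],None,fx=4,fy=4,interpolation=cv2.INTER_CUBIC))
E
```

```text
time: 8.6
tool_pos: [0.4668, -0.3457, 0.0323]
orientation: [0.701, 0.092, 0.701, -0.093]
force: [-0.6, -1.0, -1.9]
width: 0.0484
[ 0.46677054 -0.34565022  0.03232766] [ 0.00982483  0.00140567 -0.00118182] [0.31497918 0.04898525 0.07480041]
```

View pics/s6.png

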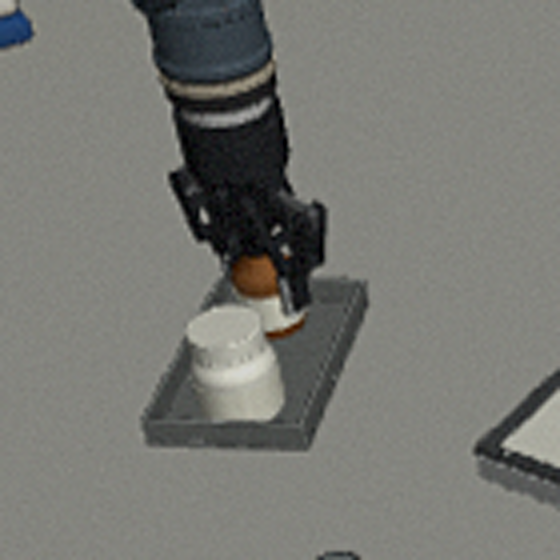

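The bottle (foot at crop (290,333)) is inside the tray and clear of the walls and jar. Lowering the last 10 mm slowly.

```bash
python3 -m crank '0.003 0 0 0 0 0 -1;0.003 0 0 0 0 0 -1;0.001 0 0 0 0 0 -1;0.001 0 0 0 0 0 -1'; python3 -m crank '0.001 0 0 0 0 0 -1'
```

```text
time: 9.05
tool_pos: [0.4673, -0.3459, 0.0245]
orientation: [0.702, 0.092, 0.7, -0.093]
force: [0.2, 0.0, -0.2]
width: 0.0483
time: 9.15
tool_pos: [0.4673, -0.3459, 0.0234]
orientation: [0.702, 0.092, 0.7, -0.093]
force: [0.8, -0.3, -1.3]
width: 0.0482
```

```bash
python3 -m crank '0.001 0 0 0 0 0 -1';python3 -m crank '0.001 0 0 0 0 0 -1'
```

```text
time: 9.25
tool_pos: [0.4673, -0.3459, 0.0224]
orientation: [0.702, 0.092, 0.7, -0.093]
force: [-0.5, -0.5, -0.7]
width: 0.0488
time: 9.35
tool_pos: [0.4674, -0.3459, 0.0222]
orientation: [0.702, 0.092, 0.7, -0.094]
force: [-5.3, 2.4, 18.9]
width: 0.0487
```

Contact is felt (19 N). I'll open part way so the fingers stay off the walls, then rise.

```bash
python3 -m crank '0 0 0 0 0 0 0.2;0 0 0 0 0 0 0.35;0 0 0 0 0 0 0.45;0 0 0 0 0 0 0.45;0 0 0 0 0 0 0.45'; python3 -m crank '-0.008 0 0 0 0 0 0.45;-0.012 0 0 0 0 0 0.45;-0.02 0 0 0 0 0 0.45;-0.035 0 0 0 0 0 0.45;-0.04 0 0 0 0 0 0.45;-0.02 0 0 0 0 0 0.45;0 0 0 0 0 0 0.45'
python3 - <<'E'
from h import *
from workcell import telemetry,get_image
s=telemetry.observe();print(s["tool_pos"],level(s,74.6))
t=get_image("scene");cv2.imwrite("pics/s7.png",cv2.resize(t[130:270,130:270,::-1],None,fx=4,fy=4,interpolation=cv2.INTER_CUBIC))
E
```

```text
time: 9.85
tool_pos: [0.4679, -0.3463, 0.0228]
orientation: [0.702, 0.092, 0.7, -0.094]
force: [0.4, 0.3, -0.5]
width: 0.0619
time: 10.55
tool_pos: [0.467, -0.3455, 0.1677]
orientation: [0.703, 0.092, 0.699, -0.094]
force: [0.5, 0.0, 0.1]
width: 0.0624
[ 0.46704533 -0.3455016   0.167726  ] [0.32877487 0.2810666  0.15937093]
```

View pics/s7.png

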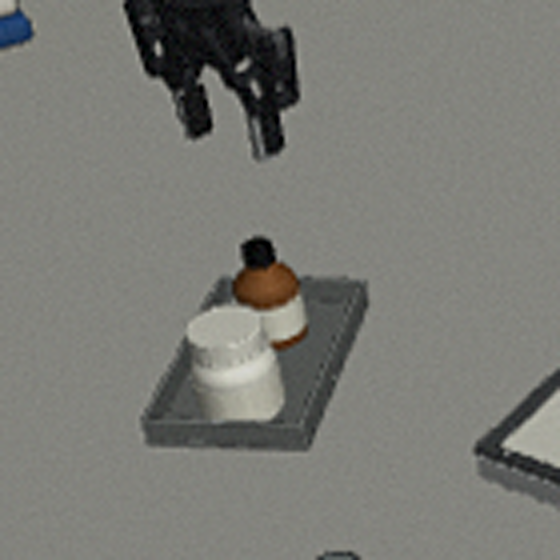

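The bottle stands upright in the tray (cap at crop (258,250)). Now I'll re-measure the plate and panel with nothing in the way.

```bash
cat > meas.py <<'E'
from h import *
from workcell import get_image
import sys
def quad(mask,z):
    cs=max(cv2.findContours(mask.astype(np.uint8),0,1)[0],key=cv2.contourArea)
    W=np.array([onz("top",p,z)[:2] for p in cs[:,0]],np.float32)*1000
    return cv2.minAreaRect(W)
def run(tag):
    t=get_image("top")[:,:,::-1].copy(); cv2.imwrite(f"pics/{tag}.png",cv2.resize(t[180:340,220:450],None,fx=3.4,fy=3.4,interpolation=cv2.INTER_CUBIC))
    hsv=cv2.cvtColor(t,cv2.COLOR_BGR2HSV)
    m=((hsv[...,0]>65)&(hsv[...,0]<95)&(hsv[...,1]>35));m[:,:225]=0;m[:200]=0;m[330:]=0;m[:,440:]=0
    print("green",quad(m,.032))
    w=(t.min(2)>135)&(hsv[...,1]<30);w[:200]=0;w[330:]=0;w[:,:225]=0;w[:,430:]=0
    print("white",quad(w,.022))
    return t
if __name__=="__main__": run(sys.argv[1])
E
python3 meas.py t3
```

```text
green ((583.6600952148438, 222.578369140625), (138.0625457763672, 97.94401550292969), 74.68521881103516)
white ((539.8921508789062, 15.552482604980469), (228.2991180419922, 139.83538818359375), 75.93217468261719)
```

View pics/t3.png

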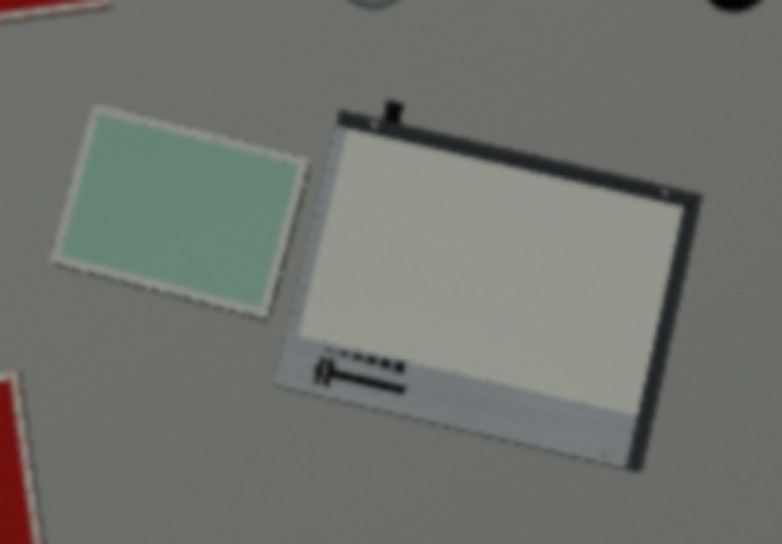

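Plate: centre (0.584,0.223), y axis at 74.7°. Panel: y axis at 75.9°, centre about (0.5265,0.0185). The plate is at about panel (6,212) mm. I'll turn the hand by 90° so the two half-open fingers can push the short edge at two points.

```bash
python3 -m crank '0 0 0 -8.5 0 0 0.45;0 0 0 -8.5 0 0 0.45;0 0 0 -8.5 0 0 0.45;0 0 0 -8.5 0 0 0.45;0 0 0 -8.5 0 0 0.45;0 0 0 -8.5 0 0 0.45;0 0 0 -8.5 0 0 0.45;0 0 0 -8.5 0 0 0.45;0 0 0 -8.5 0 0 0.45;0 0 0 -8.5 0 0 0.45;0 0 0 -4 0 0 0.45;0 0 0 0 0 0 0.45'
python3 - <<'E'
from h import *
from workcell import telemetry,get_image
s=telemetry.observe();print(s["tool_pos"],level(s,165.9),delta(s,[.6095,.3255,.15]),s["qpos"])
E
```

```text
time: 11.85
tool_pos: [0.4577, -0.3386, 0.1478]
orientation: [0.556, -0.424, 0.562, 0.442]
force: [-0.2, -1.0, -0.7]
width: 0.0619
[ 0.4576508  -0.33857445  0.14777522] [-0.43555517  0.53194658 -1.42494608] [0.00452284 0.01965276 0.68091946] [-6.36527535e-01  3.71619289e-01 -3.89409087e-02  1.18677108e+00
 -7.78847374e-04 -1.95361979e+00]
```

```bash
python3 -m crank '0 0 0.02 -0.4 0.5 -1.4 0.45;0 0.001 0.035 0 0 0 0.45;0 0.001 0.045 0 0 0 0.45;0 0.001 0.045 0 0 0 0.45;0 0.002 0.045 0 0 0 0.45;0 0.002 0.045 0 0 0 0.45;0 0.002 0.045 0 0 0 0.45;0 0.002 0.045 0 0 0 0.45;0 0.002 0.045 0 0 0 0.45;0 0.002 0.045 0 0 0 0.45;0 0.002 0.045 0 0 0 0.45;0 0.002 0.045 0 0 0 0.45'
python3 - <<'E'
from h import *
from workcell import telemetry,get_image
s=telemetry.observe();print(s["tool_pos"],level(s,165.9),delta(s,[.6095,.3255,.12]),s["qpos"])
E
```

```text
time: 13.05
tool_pos: [0.5683, 0.1678, 0.1374]
orientation: [0.563, -0.419, 0.571, 0.426]
force: [1.4, -0.9, -0.9]
width: 0.0616
[0.56828716 0.16782821 0.13740744] [-2.44777106 -0.1272813  -0.83033306] [0.01707144 0.00515251 0.16292307] [ 0.28420771  0.40645713 -0.01132783  1.16651699  0.00570277 -0.99781327]
```

```bash
python3 -m crank '0 0.001 0.04 -1 0 -0.8 0.45;0 0.001 0.04 -1 0 0 0.45;0 0.001 0.035 -0.4 0 0 0.45;0 0.001 0.02 0 0 0 0.45;0 0 0.008 0 0 0 0.45;0 0 0 0 0 0 0.45;0 0 0 0 0 0 0.45'
python3 - <<'E'
from h import *
from workcell import telemetry,get_image
s=telemetry.observe();print(s["tool_pos"],level(s,165.9),delta(s,[.6095,.3255,.03]),s["qpos"])
E
python3 meas.py t4
```

```text
time: 13.75
tool_pos: [0.5999, 0.3171, 0.129]
orientation: [0.555, -0.432, 0.563, 0.433]
force: [0.1, 0.2, -0.7]
width: 0.0622
[0.59986529 0.31709839 0.12895488] [-0.44705908 -0.49270443 -0.45609073] [ 0.09879982 -0.00799934  0.01140561] [ 4.86739100e-01  5.54688181e-01  2.18368330e-01  1.24615001e+00
 -1.02092945e-03 -8.30157101e-01]
green ((581.9722290039062, 224.4591064453125), (140.2699737548828, 101.61888885498047), 74.68152618408203)
white ((525.19775390625, 22.668472290039062), (239.4038543701172, 176.08267211914062), 75.92034912109375)
```

View pics/t4.png

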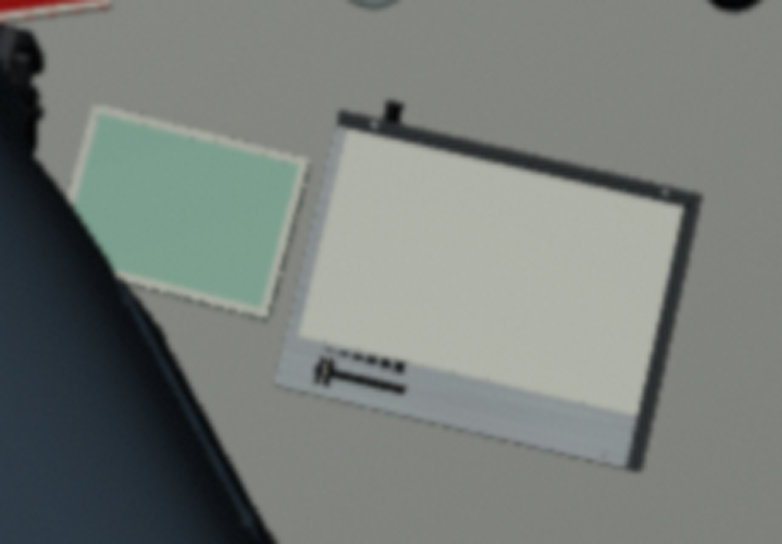

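The plate is undisturbed, and the hand is just behind its far short edge. I'll descend, then touch the bench to get the fingertip height.

```bash
python3 -m crank '0.015 -0.004 0.006 -0.4 -0.4 -0.4 0.45;0.03 -0.004 0.006 0 0 0 0.45;0.025 0 0 0 0 0 0.45;0.012 0 0 0 0 0 0.45;0.003 0 0 0 0 0 0.45;0 0 0 0 0 0 0.45;0 0 0 0 0 0 0.45'
python3 - <<'E'
from h import *
from workcell import telemetry,get_image
s=telemetry.observe();print(s["tool_pos"],level(s,165.9),delta(s,[.6095,.3255,.012]))
t=get_image("scene");cv2.imwrite("pics/s8.png",cv2.resize(t[150:330,270:500,::-1],None,fx=3.2,fy=3.2,interpolation=cv2.INTER_CUBIC))
E
```

```text
time: 14.5
tool_pos: [0.6126, 0.319, 0.046]
orientation: [0.561, -0.432, 0.559, 0.431]
force: [0.1, -0.1, 0.5]
width: 0.0616
[0.61257987 0.31898593 0.04604885] [-0.65290213  0.03679802  0.16271816] [0.03403919 0.00473371 0.00549262]
```

View pics/s8.png

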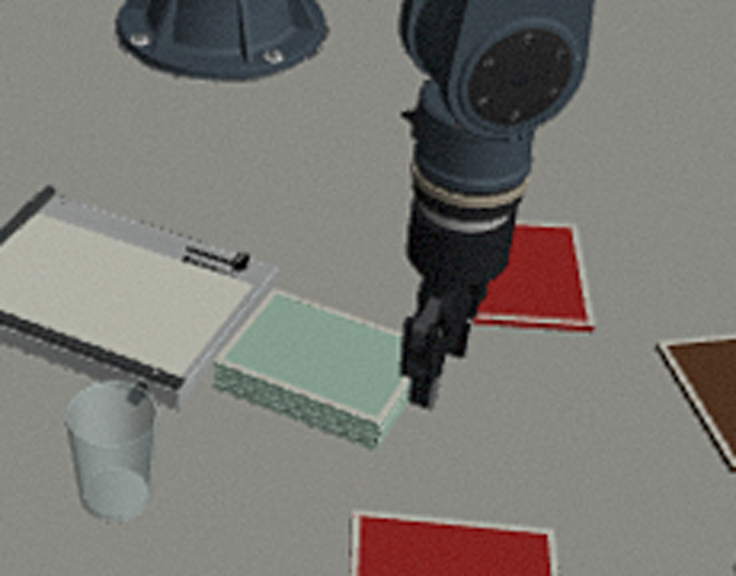

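The fingers are beyond the stack's far edge with a small gap. Lowering to touch the bench.

```bash
python3 -m crank '0.012 0.003 0.004 -0.5 0 0 0.45;0.01 0.002 0 0 0 0 0.45;0.004 0 0 0 0 0 0.45;0.002 0 0 0 0 0 0.45;0 0 0 0 0 0 0.45'; for i in 1 2 ; do :; done; python3 -m crank '0.004 0 0 0 0 0 0.45;0.003 0 0 0 0 0 0.45;0.002 0 0 0 0 0 0.45;0 0 0 0 0 0 0.45'
```

```text
time: 15.05
tool_pos: [0.6093, 0.3256, 0.0176]
orientation: [0.56, -0.435, 0.556, 0.434]
force: [-0.4, -0.1, 0.1]
width: 0.0621
time: 15.45
tool_pos: [0.6096, 0.3257, 0.008]
orientation: [0.56, -0.435, 0.556, 0.434]
force: [-1.0, 0.6, -0.2]
width: 0.0622
```

```bash
python3 -m crank '0.003 0 0 0 0 0 0.45';python3 -m crank '0.002 0 0 0 0 0 0.45'
```

```text
time: 15.55
tool_pos: [0.6099, 0.3258, 0.0054]
orientation: [0.56, -0.435, 0.556, 0.434]
force: [0.5, 0.3, 0.6]
width: 0.0616
time: 15.65
tool_pos: [0.6099, 0.3258, 0.0032]
orientation: [0.56, -0.435, 0.556, 0.434]
force: [-0.5, 0.0, 0.7]
width: 0.0617
```

```bash
python3 -m crank '0.0015 0 0 0 0 0 0.45';python3 -m crank '0.0015 0 0 0 0 0 0.45'
```

```text
time: 15.75
tool_pos: [0.61, 0.3258, 0.0015]
orientation: [0.56, -0.435, 0.556, 0.434]
force: [0.3, 0.5, 0.2]
width: 0.0619
time: 15.85
tool_pos: [0.61, 0.3258, -0.0001]
orientation: [0.56, -0.435, 0.556, 0.434]
force: [-0.4, 1.0, 0.3]
width: 0.0621
```

```bash
python3 -m crank '0.001 0 0 0 0 0 0.45';python3 -m crank '0.001 0 0 0 0 0 0.45';python3 -m crank '0.001 0 0 0 0 0 0.45'; python3 -m crank '0.001 0 0 0 0 0 0.45'
```

```text
time: 15.95
tool_pos: [0.61, 0.3258, -0.0013]
orientation: [0.56, -0.435, 0.556, 0.434]
force: [0.6, -0.4, -0.1]
width: 0.0618
time: 16.05
tool_pos: [0.61, 0.3258, -0.0024]
orientation: [0.56, -0.435, 0.556, 0.434]
force: [1.1, -0.3, -0.5]
width: 0.0618
time: 16.15
tool_pos: [0.61, 0.3257, -0.0035]
orientation: [0.56, -0.435, 0.556, 0.434]
force: [-0.4, 0.6, 0.7]
width: 0.0616
time: 16.25
tool_pos: [0.61, 0.3258, -0.0045]
orientation: [0.56, -0.435, 0.556, 0.434]
force: [-0.0, -0.9, -0.2]
width: 0.0617
```

```bash
python3 -m crank '0.001 0 0 0 0 0 0.45';python3 -m crank '0.001 0 0 0 0 0 0.45';python3 -m crank '0.001 0 0 0 0 0 0.45'
```

```text
time: 16.35
tool_pos: [0.6101, 0.3258, -0.0053]
orientation: [0.56, -0.435, 0.555, 0.434]
force: [-3.0, -2.1, 12.9]
width: 0.0618
time: 16.45
tool_pos: [0.6101, 0.3258, -0.0053]
orientation: [0.56, -0.435, 0.555, 0.434]
force: [-3.8, -2.5, 15.5]
width: 0.0618
time: 16.55
tool_pos: [0.61, 0.3258, -0.0053]
orientation: [0.561, -0.435, 0.555, 0.434]
force: [-2.9, -2.5, 9.3]
width: 0.0621
```

Fingertips are 5 mm behind the TCP at this opening. For the push I want the tips at z ≈ 0.0275 (TCP 0.0225), clear of plate_3's top at 0.024.

```bash
python3 -m crank '-0.004 0 0 0 0 0 0.45;-0.01 0 0 0 0 0 0.45;-0.01 0 0 0 0 0 0.45;-0.003 0 0 0 0 0 0.45;0 0 0 0 0 0 0.45'
python3 - <<'E'
from h import *
from workcell import telemetry
s=telemetry.observe();print(s["tool_pos"],level(s,165.9))
E
```

```text
time: 17.05
tool_pos: [0.6104, 0.326, 0.0249]
orientation: [0.561, -0.436, 0.555, 0.434]
force: [0.3, -0.4, -0.7]
width: 0.0619
[0.61035365 0.32603238 0.02492557] [-0.06552953  0.3188146   0.45331812]
```

```bash
python3 -m crank '0.001 0 -0.003 0 0.3 0.4 0.45;0.001 0 -0.005 0 0 0 0.45;0 0 -0.005 0 0 0 0.45;0 0 -0.003 0 0 0 0.45;0 0 0 0 0 0 0.45'
python3 - <<'E'
from h import *
from workcell import telemetry
s=telemetry.observe();print(s["tool_pos"],level(s,165.9))
E
```

```text
time: 17.55
tool_pos: [0.6055, 0.3086, 0.0216]
orientation: [0.557, -0.435, 0.558, 0.434]
force: [-0.2, 0.8, -0.0]
width: 0.0621
[0.60553956 0.30858044 0.02163376] [-0.07191382 -0.08119311 -0.05329317]
```

```bash
python3 -m crank '-0.0005 0 -0.004 0 0 0 0.45;0 0 -0.005 0 0 0 0.45;0 0 -0.006 0 0 0 0.45;0 0 -0.006 0 0 0 0.45'
python3 - <<'E'
from h import *
from workcell import telemetry,get_image
s=telemetry.observe();print(s["tool_pos"],level(s,165.9))
t=get_image("scene");cv2.imwrite("pics/s9.png",cv2.resize(t[200:320,300:460,::-1],None,fx=4.6,fy=4.6,interpolation=cv2.INTER_CUBIC))
E
python3 meas.py t5
```

```text
time: 17.95
tool_pos: [0.6003, 0.2879, 0.022]
orientation: [0.557, -0.434, 0.558, 0.435]
force: [0.3, 0.3, -1.4]
width: 0.0619
[0.60025376 0.28785914 0.02201492] [-0.02292775  0.00318883 -0.05132989]
green ((578.6261596679688, 203.92234802246094), (140.42648315429688, 100.67546081542969), 75.91743469238281)
white ((554.493408203125, 90.8835220336914), (385.9577331542969, 151.5819549560547), 75.9346694946289)
```

View pics/s9.png

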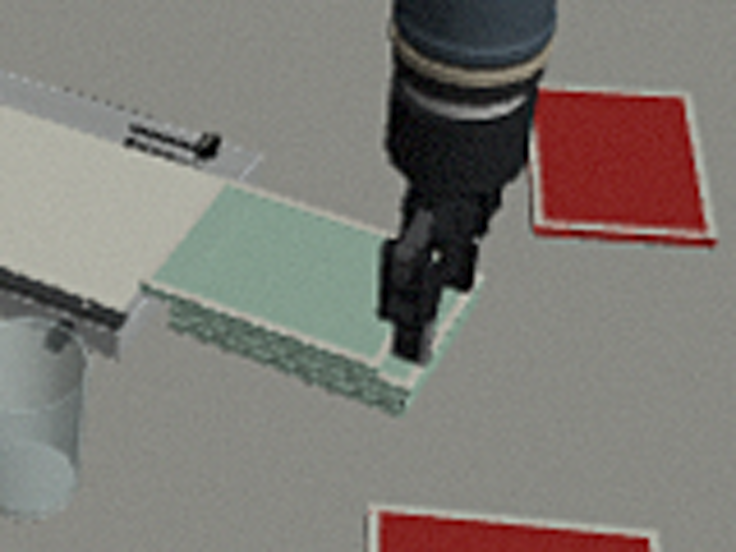

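View pics/t5.png

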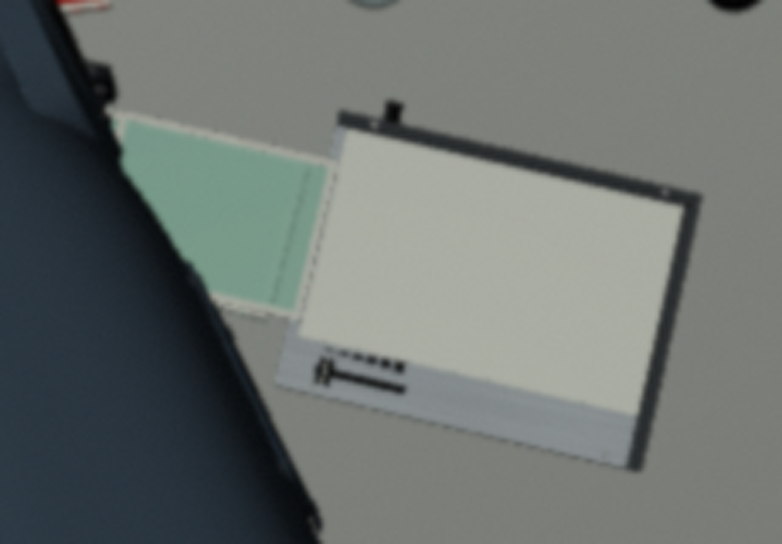

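The top plate slides alone, squared up, and its leading edge is over the panel. Continuing.

```bash
python3 -m crank '0 0 -0.008 0 0 0 0.45;0 0 -0.01 0 0 0 0.45;0 0 -0.01 0 0 0 0.45;0 0 -0.01 0 0 0 0.45;0 0 -0.01 0 0 0 0.45'
python3 - <<'E'
from h import *
from workcell import telemetry
s=telemetry.observe();print(s["tool_pos"],level(s,165.9))
E
```

```text
time: 18.55
tool_pos: [0.5877, 0.238, 0.0223]
orientation: [0.558, -0.435, 0.558, 0.435]
force: [0.9, 1.4, 0.6]
width: 0.0621
[0.58772256 0.23798555 0.02226927] [-0.01704816  0.02550489 -0.0294606 ]
```

```bash
python3 -m crank '0 0 -0.01 0 0 0 0.45;0 0 -0.01 0 0 0 0.45;0 0 -0.01 0 0 0 0.45;0 0 -0.01 0 0 0 0.45;0 0 -0.01 0 0 0 0.45;0 0 -0.005 0 0 0 0.45'
python3 - <<'E'
from h import *
from workcell import telemetry,get_image
s=telemetry.observe();print(s["tool_pos"],level(s,165.9))
t=get_image("scene");cv2.imwrite("pics/s10.png",cv2.resize(t[180:320,240:440,::-1],None,fx=3.8,fy=3.8,interpolation=cv2.INTER_CUBIC))
E
```

```text
time: 19.15
tool_pos: [0.5728, 0.1787, 0.0227]
orientation: [0.558, -0.434, 0.558, 0.435]
force: [0.8, 1.2, -1.0]
width: 0.0625
[0.57283498 0.1787379  0.02270528] [-0.08521168  0.03705064 -0.01473117]
```

View pics/s10.png

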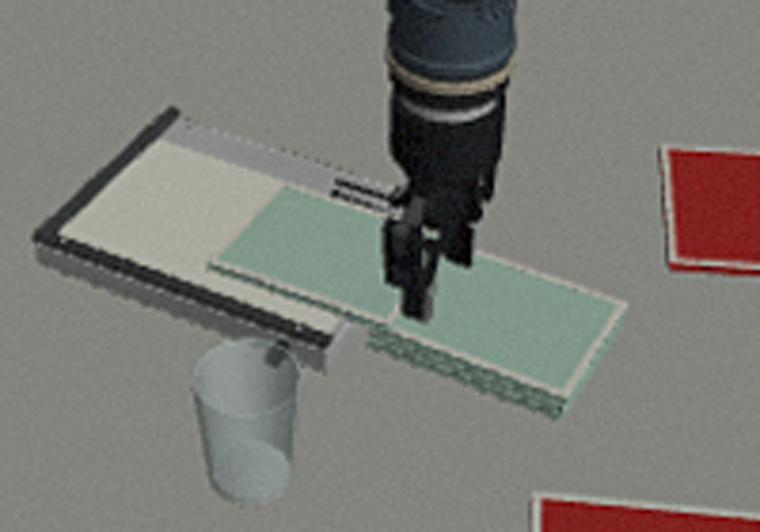

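The plate is halfway onto the panel with the lower stack unmoved. Continuing until the fingers pass the stack, then I'll lower them slightly.

```bash
python3 -m crank '0.001 0 -0.006 0 0 0 0.45;0 0 -0.01 0 0 0 0.45;0 0 -0.01 0 0 0 0.45;0 0 -0.01 0 0 0 0.45;0 0 -0.008 0 0 0 0.45;0 0 -0.004 0 0 0 0.45'
python3 - <<'E'
from h import *
from workcell import telemetry,get_image
s=telemetry.observe();p=s["tool_pos"];print(p,level(s,165.9));d=p[:2]*1000-[526.5,18.5];print("panel",d@[.970,-.2431],d@[.2431,.970])
t=get_image("scene");cv2.imwrite("pics/s11.png",cv2.resize(t[180:320,240:440,::-1],None,fx=3.8,fy=3.8,interpolation=cv2.INTER_CUBIC))
E
```

```text
time: 19.8
tool_pos: [0.5605, 0.1288, 0.0218]
orientation: [0.558, -0.434, 0.557, 0.435]
force: [0.9, 1.9, 0.3]
width: 0.0617
[0.56045492 0.12878098 0.02176501] [-0.04868966  0.08730137  0.01622698]
panel 6.12696667684171 115.2269944154613
```

View pics/s11.png

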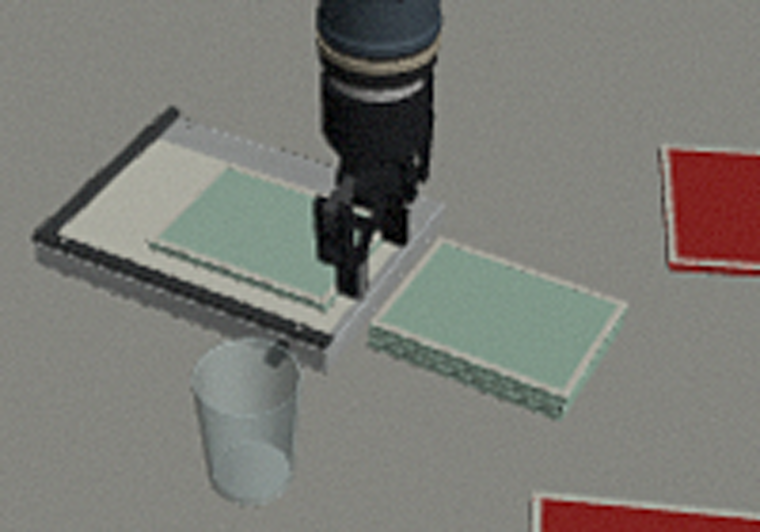

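The plate is fully on the panel (TCP at panel y = 115 mm). Lowering the tips slightly and pushing on towards the end ledge.

```bash
python3 -m crank '0.0015 0 -0.006 0 0 0 0.45;0 0 -0.01 0 0 0 0.45;0 0 -0.01 0 0 0 0.45;0 0 -0.01 0 0 0 0.45;0 0 -0.007 0 0 0 0.45;0 0 -0.003 0 0 0 0.45'
cat > st.py <<'E'
from h import *
from workcell import telemetry
s=telemetry.observe();p=s["tool_pos"];print(p.round(4),level(s,165.9).round(2));d=p[:2]*1000-[526.5,18.5];print("panel",d@[.970,-.2431],d@[.2431,.970])
E
python3 st.py; python3 meas.py t6
```

```text
time: 20.45
tool_pos: [0.5485, 0.0805, 0.0203]
orientation: [0.558, -0.434, 0.557, 0.435]
force: [1.5, 2.3, 0.7]
width: 0.0616
[0.5485 0.0805 0.0203] [-0.03  0.12  0.05]
panel 6.2312658235327945 65.47226074804833
green ((581.9664306640625, 221.58941650390625), (139.41648864746094, 96.95918273925781), 74.68627166748047)
white ((522.199462890625, -52.74829864501953), (91.38187408447266, 144.41139221191406), 76.16416931152344)
```

View pics/t6.png

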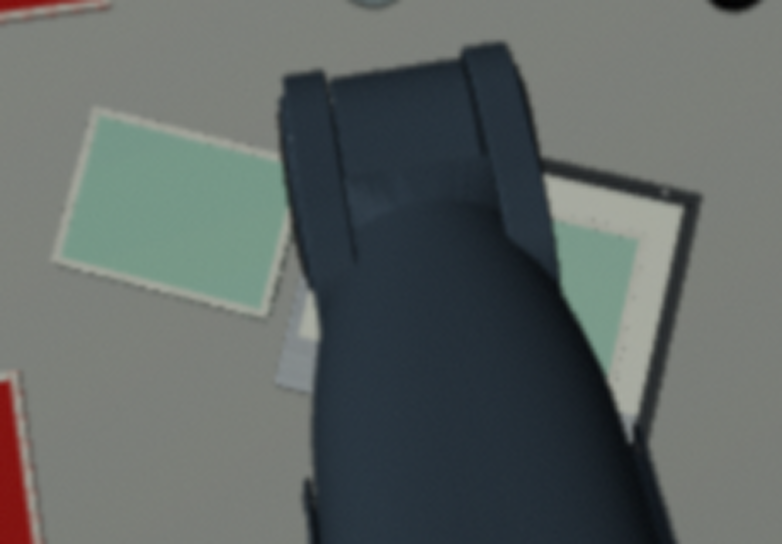

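The plate's leading edge has about 20 mm left to the -y ledge. Pushing slowly until contact.

```bash
python3 -m crank '0 0 -0.005 0 0 0 0.45;0 0 -0.005 0 0 0 0.45;0 0 -0.004 0 0 0 0.45'; python3 -m crank '0 0 -0.003 0 0 0 0.45'; python3 st.py
```

```text
time: 20.8
tool_pos: [0.5448, 0.0661, 0.0202]
orientation: [0.558, -0.435, 0.557, 0.435]
force: [0.5, 2.5, 1.1]
width: 0.0618
time: 20.9
tool_pos: [0.544, 0.063, 0.0202]
orientation: [0.558, -0.435, 0.557, 0.435]
force: [0.3, 2.8, 0.8]
width: 0.0619
[0.544  0.063  0.0202] [-0.01  0.12  0.03]
panel 6.156448024416426 47.36933544034265
```

```bash
python3 -m crank '0 0 -0.002 0 0 0 0.45';python3 -m crank '0 0 -0.002 0 0 0 0.45'; python3 st.py
```

```text
time: 21.0
tool_pos: [0.5434, 0.0609, 0.0202]
orientation: [0.558, -0.434, 0.557, 0.435]
force: [1.2, 9.9, 1.3]
width: 0.0619
time: 21.1
tool_pos: [0.5434, 0.0606, 0.0203]
orientation: [0.559, -0.434, 0.556, 0.436]
force: [2.2, 17.7, -1.4]
width: 0.0617
[0.5434 0.0606 0.0203] [0.04 0.38 0.01]
panel 6.149481695068776 44.982005198686096
```

Ledge contact (18 N); the TCP panel y agrees with flush. I'll back off, rise, turn 90° back, and go to the near side to push along +x.

```bash
python3 -m crank '-0.001 0 0.008 0 0 0 0.45;-0.01 0 0.015 0 0 0 0.45;-0.03 0 0.005 0 0 0 0.45;-0.03 0 0 8.5 0 0 0.45;-0.02 0 0 8.5 0 0 0.45;0 0 0 8.5 0 0 0.45;0 0 0 8.5 0 0 0.45;0 0 0 8.5 0 0 0.45;0 0 0 8.5 0 0 0.45;0 0 0 8.5 0 0 0.45;0 0 0 8.5 0 0 0.45;0 0 0 8.5 0 0 0.45'
cat >> h.py <<'E'
def pw(x,y,z): return [ .5265+.970*x+.2431*y, .0185-.2431*x+.970*y, z]
E
python3 - <<'E'
from h import *
from workcell import telemetry
s=telemetry.observe();print(s["tool_pos"],level(s,75.9),delta(s,pw(-.080,-.040,.08)))
E
```

```text
time: 22.3
tool_pos: [0.5508, 0.0942, 0.1218]
orientation: [0.708, 0.009, 0.706, -0.011]
force: [0.3, -0.4, 0.2]
width: 0.0622
[0.5508446  0.09419999 0.12183997] [12.45049716  0.14082121  0.09965669] [ 0.04179039 -0.09814371 -0.10898034]
```

```bash
python3 -m crank '0 0 0 6 0 0 0.45;0 0 0 6 0 0 0.45;0 -0.02 -0.015 0 0 0 0.45;0 -0.035 -0.025 0 0 0 0.45;0 -0.035 -0.025 0 0 0 0.45;0 -0.02 -0.015 0 0 0 0.45;0 -0.008 -0.005 0 0 0 0.45;0 0 0 0 0 0 0.45;0 0 0 0 0 0 0.45'
python3 - <<'E'
from h import *
from workcell import telemetry
s=telemetry.observe();print(s["tool_pos"],level(s,75.9),delta(s,pw(-.080,-.040,.0205)))
E
python3 meas.py t7
```

```text
time: 23.2
tool_pos: [0.4387, 0.0034, 0.1267]
orientation: [0.704, 0.086, 0.699, -0.09]
force: [0.4, -0.1, 0.5]
width: 0.0618
[0.43867407 0.00336065 0.12665092] [-0.19228808  0.45685196  0.33586851] [ 0.10618106 -0.00333742  0.00067879]
green ((582.2821655273438, 222.70791625976562), (137.10903930664062, 97.1651611328125), 74.72975158691406)
white ((539.58447265625, 15.918312072753906), (231.9271697998047, 142.91336059570312), 76.02615356445312)
```

View pics/t7.png

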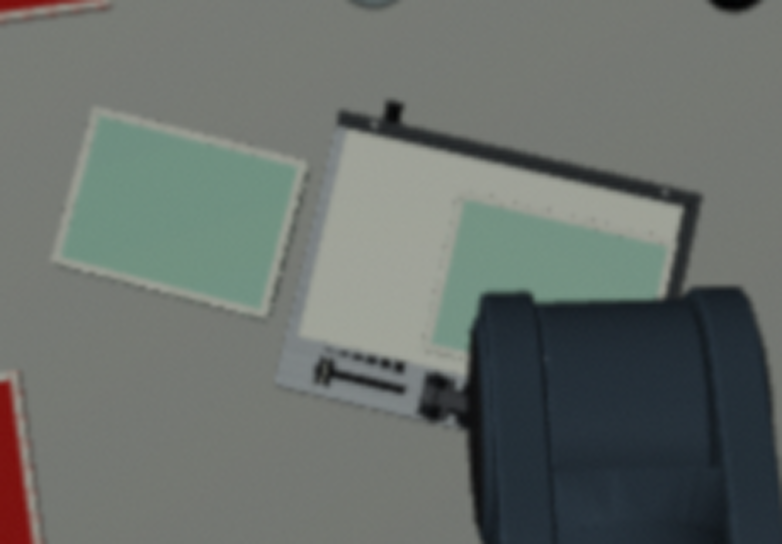

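The plate is against the -y ledge (right), with about 25 mm to go to the far ledge. The stack is unmoved. Descending on the near side.

```bash
python3 -m crank '0.02 -0.003 0 0 0.4 0.3 0.45;0.035 0 0 0 0 0 0.45;0.025 0 0 0 0 0 0.45;0.01 0 0 0 0 0 0.45;0 0 0 0 0 0 0.45;0 0 0 0 0 0 0.45'
python3 - <<'E'
from h import *
from workcell import telemetry
s=telemetry.observe();print(s["tool_pos"],level(s,75.9),delta(s,pw(-.080,-.040,.0205)))
E
```

```text
time: 23.85
tool_pos: [0.4466, 0.0043, 0.0341]
orientation: [0.704, 0.086, 0.7, -0.086]
force: [-0.3, -1.0, -0.4]
width: 0.0619
[0.44655203 0.00425123 0.03412859] [ 0.10944216  0.32022026 -0.05830124] [ 0.01358844 -0.00674886 -0.00599953]
```

```bash
python3 -m crank '0.004 -0.003 -0.003 0 0.3 0 0.45;0.005 -0.002 -0.001 0 0 0 0.45;0.002 0 0 0 0 0 0.45;0.001 0 0 0 0 0 0.45;0 0 0 0 0 0 0.45'
python3 - <<'E'
from h import *
from workcell import telemetry
s=telemetry.observe();print(s["tool_pos"],level(s,75.9),delta(s,pw(-.080,-.040,.0205)))
E
```

```text
time: 24.35
tool_pos: [0.4434, 0.0005, 0.0231]
orientation: [0.703, 0.086, 0.701, -0.085]
force: [-0.4, 0.5, 0.6]
width: 0.0624
[0.44337783 0.00049934 0.02308873] [ 0.14475769  0.2052427  -0.11131803] [ 0.00257075 -0.00232979 -0.00376116]
```

```bash
python3 -m crank '0.0015 0 0.003 0 0 0 0.45;0.001 0 0.005 0 0 0 0.45;0 0 0.005 0 0 0 0.45;0 0 0.006 0 0 0 0.45;0 0 0.006 0 0 0 0.45;0 0 0.005 0 0 0 0.45'; python3 st.py
```

```text
time: 24.95
tool_pos: [0.4736, -0.0071, 0.0208]
orientation: [0.703, 0.087, 0.701, -0.085]
force: [-3.5, 0.7, 3.1]
width: 0.0621
[ 0.4736 -0.0071  0.0208] [-8.985e+01  1.800e-01 -1.000e-02]
panel -45.0401488568892 -37.69220938866208
```

```bash
python3 -m crank '0 0 0.004 0 0 0 0.45';python3 -m crank '0 0 0.003 0 0 0 0.45';  python3 st.py
```

```text
time: 25.05
tool_pos: [0.4777, -0.0081, 0.0207]
orientation: [0.702, 0.087, 0.701, -0.085]
force: [-3.5, 1.6, 3.3]
width: 0.0624
time: 25.15
tool_pos: [0.4808, -0.0089, 0.0206]
orientation: [0.702, 0.087, 0.702, -0.085]
force: [-4.5, 1.6, 3.4]
width: 0.062
[ 0.4808 -0.0089  0.0206] [-8.986e+01  1.200e-01 -7.000e-02]
panel -37.67920127636228 -37.73375507693958
```

```bash
python3 -m crank '0 0 0.002 0 0 0 0.45';  python3 st.py
```

```text
time: 25.25
tool_pos: [0.4826, -0.0094, 0.0205]
orientation: [0.702, 0.087, 0.702, -0.085]
force: [-8.6, 4.1, 4.3]
width: 0.0619
[ 0.4826 -0.0094  0.0205] [-89.86   0.09  -0.1 ]
panel -35.81474924508664 -37.7595097865139
```

```bash
python3 -m crank '0 0 0.0015 0 0 0 0.45';  python3 -m crank '0 0 0.001 0 0 0 0.45';python3 st.py
```

```text
time: 25.35
tool_pos: [0.4826, -0.0094, 0.0202]
orientation: [0.701, 0.087, 0.703, -0.085]
force: [-10.3, 2.8, 10.0]
width: 0.0615
time: 25.45
tool_pos: [0.4823, -0.0095, 0.0201]
orientation: [0.7, 0.087, 0.704, -0.085]
force: [-5.3, 1.9, 4.4]
width: 0.0618
[ 0.4823 -0.0095  0.0201] [-89.84  -0.15  -0.35]
panel -36.04303329483536 -37.881878293014545
```

The plate has stopped against the far ledge too. I'll back off and rise; next the dimmer (shut fingers, placed at its +y side), then check from above.

```bash
python3 -m crank '-0.001 0 -0.006 0 0 0 0.45;0 0 -0.015 0 0 0 0.45;-0.015 0 -0.015 0 0 0 0.45;-0.035 0.01 -0.005 0 0 0 0;-0.02 0.03 0 0 0 0 -0.5;0 0.04 0 0 0 0 -1;0 0.04 0 0 0 0 -1;0 0.03 0 0 0 0 -1;0 0.01 0 0 0 0 -1;0 0 0 0 0 0 -1;0 0 0 0 0 0 -1'
python3 - <<'E'
from h import *
from workcell import telemetry
s=telemetry.observe();print(s["tool_pos"],level(s,75.9),delta(s,pw(-.078,.128,.04)))
E
python3 meas.py t8
```

```text
time: 26.55
tool_pos: [0.4851, 0.1605, 0.0964]
orientation: [0.705, 0.088, 0.699, -0.085]
force: [0.2, -0.2, -0.1]
width: -0.0002
[0.48512931 0.16051756 0.09639725] [-0.00747666  0.4544017  -0.3037782 ] [ 5.63697236e-02 -1.30401874e-06 -3.79312536e-03]
green ((547.0994262695312, -29.330612182617188), (137.2294158935547, 97.22711944580078), 75.9377670288086)
white ((539.7691040039062, 16.079696655273438), (232.752685546875, 144.56146240234375), 75.93789672851562)
```

View pics/t8.png

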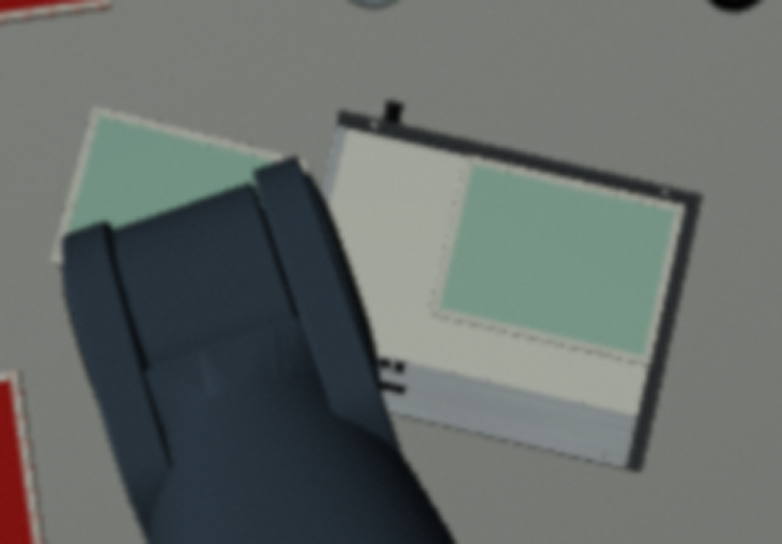

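The plate is flush in the corner (same angle as the panel, 75.94° for both). Descending beside the dimmer.

```bash
python3 -m crank '0.015 0 -0.004 0 0.4 -0.3 -1;0.025 0 0 0 0 0 -1;0.012 0 0 0 0 0 -1;0.004 0 0 0 0 0 -1;0 0 0 0 0 0 -1;0 0 0 0 0 0 -1'
python3 - <<'E'
from h import *
from workcell import telemetry,get_image
s=telemetry.observe();print(s["tool_pos"],level(s,75.9),delta(s,pw(-.078,.128,.026)))
t=get_image("scene");cv2.imwrite("pics/s12.png",cv2.resize(t[170:290,260:420,::-1],None,fx=4.5,fy=4.5,interpolation=cv2.INTER_CUBIC))
E
```

```text
time: 27.2
tool_pos: [0.4786, 0.1555, 0.0356]
orientation: [0.7, 0.089, 0.702, -0.091]
force: [-0.8, -0.1, 0.8]
width: 0.0003
[0.4785605  0.15546892 0.03558775] [-0.4574574  -0.14436063  0.18423971] [0.00956134 0.0068399  0.00176474]
```

View pics/s12.png

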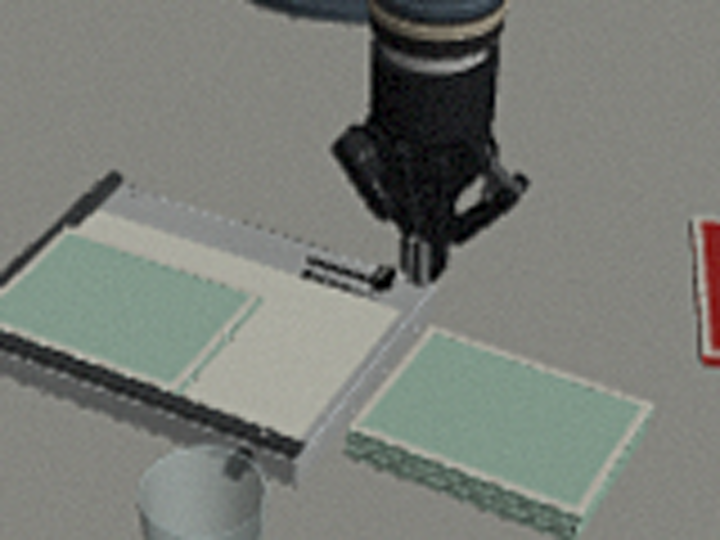

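The shut fingertips (crop (425,275)) are just on the +y side of the dimmer (382,277). Lowering the rest.

```bash
python3 -m crank '0.003 0.004 0.001 -0.4 0 0 -1;0.004 0.003 0 0 0 0 -1;0.002 0 0 0 0 0 -1;0.001 0 0 0 0 0 -1;0 0 0 0 0 0 -1'
python3 - <<'E'
from h import *
from workcell import telemetry
s=telemetry.observe();print(s["tool_pos"],level(s,75.9),delta(s,pw(-.078,.128,.0255)))
E
```

```text
time: 27.75
tool_pos: [0.4828, 0.1632, 0.0263]
orientation: [0.702, 0.086, 0.702, -0.087]
force: [-0.0, -0.1, -0.1]
width: 0.0002
[0.4828299  0.16321554 0.02628958] [0.00199614 0.02034433 0.07894418] [ 0.00079184 -0.00175732 -0.00045888]
```

```bash
python3 -m crank '0.0005 -0.004 0 0 0 0 -1;0 -0.007 0 0 0 0 -1;0 -0.008 0 0 0 0 -1;0 -0.008 0 0 0 0 -1;0 -0.008 0 0 0 0 -1;0 -0.008 0 0 0 0 -1;0 -0.005 0 0 0 0 -1'; python3 st.py
```

```text
time: 28.45
tool_pos: [0.4702, 0.1131, 0.0261]
orientation: [0.702, 0.087, 0.702, -0.087]
force: [1.2, 1.9, -1.3]
width: -0.0004
[0.4702 0.1131 0.0261] [-8.998e+01  2.000e-02  3.000e-02]
panel -77.62088144628946 78.04893162981972
```

```bash
python3 -m crank '0 -0.005 0 0 0 0 -1;0 -0.004 0 0 0 0 -1'; python3 -m crank '0 -0.002 0 0 0 0 -1'; python3 st.py
```

```text
time: 28.65
tool_pos: [0.4677, 0.1033, 0.0261]
orientation: [0.702, 0.087, 0.702, -0.087]
force: [0.2, 2.2, -2.0]
width: -0.0001
time: 28.75
tool_pos: [0.4672, 0.101, 0.0261]
orientation: [0.702, 0.087, 0.702, -0.087]
force: [0.7, 1.4, -0.1]
width: 0.0
[0.4672 0.101  0.0261] [-9.003e+01  3.000e-02  1.000e-02]
panel -77.61025765809234 65.58750967143195
```

```bash
python3 -m crank '0 -0.002 0 0 0 0 -1'; python3 -m crank '0 -0.002 0 0 0 0 -1'; python3 -m crank '0 -0.0015 0 0 0 0 -1'
```

```text
time: 28.85
tool_pos: [0.4666, 0.0989, 0.0261]
orientation: [0.702, 0.087, 0.702, -0.087]
force: [0.5, 2.3, -1.9]
width: -0.0001
time: 28.95
tool_pos: [0.4661, 0.0969, 0.0261]
orientation: [0.702, 0.087, 0.702, -0.087]
force: [1.6, 1.1, -1.1]
width: 0.0
time: 29.05
tool_pos: [0.4658, 0.0954, 0.0261]
orientation: [0.702, 0.087, 0.702, -0.087]
force: [0.5, 0.5, 0.1]
width: 0.0002
```

```bash
python3 -m crank '0 -0.002 0 0 0 0 -1'; python3 -m crank '0 -0.002 0 0 0 0 -1'
python3 - <<'E'
from h import *
from workcell import get_image
t=get_image("scene");cv2.imwrite("pics/s13.png",cv2.resize(t[170:290,260:420,::-1],None,fx=4.5,fy=4.5,interpolation=cv2.INTER_CUBIC))
E
```

```text
time: 29.15
tool_pos: [0.4653, 0.0935, 0.0261]
orientation: [0.702, 0.087, 0.702, -0.087]
force: [-0.5, 1.9, -1.2]
width: 0.0002
time: 29.25
tool_pos: [0.4648, 0.0916, 0.0261]
orientation: [0.702, 0.087, 0.702, -0.086]
force: [2.3, 6.8, -2.1]
width: -0.0003
```

View pics/s13.png

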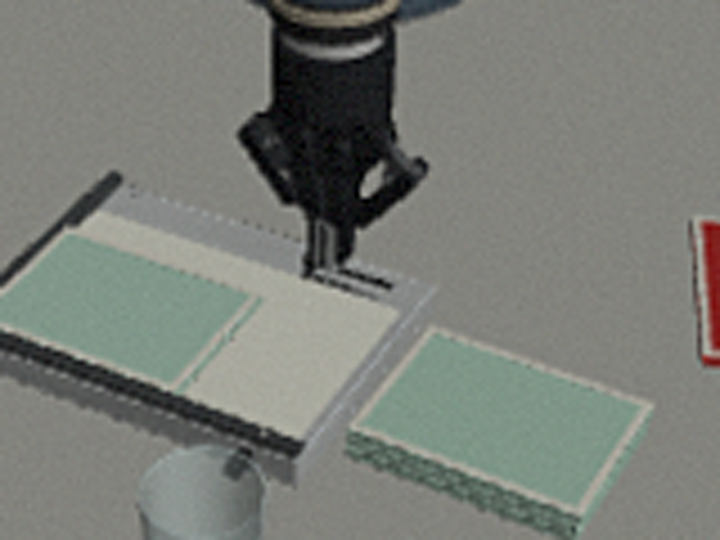

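The dimmer has been pushed to the slot's end (crop (308,270)) and the end stop is felt (7 N). One more small press, then I'll back off, rise and check.

```bash
python3 -m crank '0 -0.0015 0 0 0 0 -1';python3 -m crank '0 0.005 0 0 0 0 -1;-0.01 0.01 0 0 0 0 -1;-0.035 0 0 0 0 0 -1;-0.045 0 0 0 0 0 -1;-0.02 0.02 -0.02 0 0 0 -1;0 0.04 -0.02 0 0 0 -1;0 0.045 -0.02 0 0 0 -1;0 0.045 -0.02 0 0 0 -1;0 0.045 -0.02 0 0 0 -1;0 0.045 0 0 0 0 -1;0 0.02 0 0 0 0 -1;0 0 0 0 0 0 -1'
python3 meas.py t9
python3 - <<'E'
from h import *
from workcell import get_image
t=get_image("scene");cv2.imwrite("pics/s14.png",cv2.resize(t[170:340,150:420,::-1],None,fx=2.9,fy=2.9,interpolation=cv2.INTER_CUBIC))
E
```

```text
time: 29.4
tool_pos: [0.4648, 0.0914, 0.0262]
orientation: [0.702, 0.088, 0.702, -0.085]
force: [1.8, 12.4, -5.2]
width: -0.0
time: 30.6
tool_pos: [0.4343, 0.3953, 0.1505]
orientation: [0.705, 0.089, 0.698, -0.087]
force: [0.7, -0.1, -0.3]
width: 0.0001
green ((547.1434326171875, -29.354263305664062), (137.3726348876953, 97.39028930664062), 76.0986557006836)
white ((539.8106689453125, 15.846359252929688), (232.22459411621094, 143.5666961669922), 75.87232971191406)
```

View pics/t9.png

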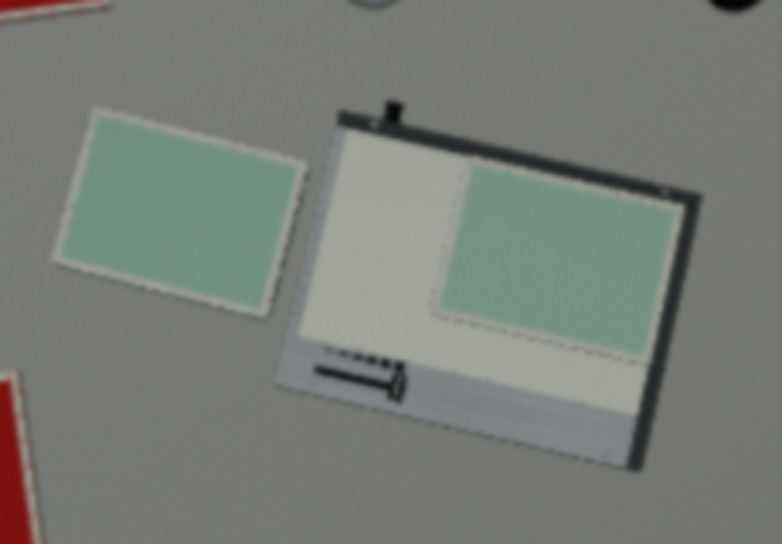

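View pics/s14.png

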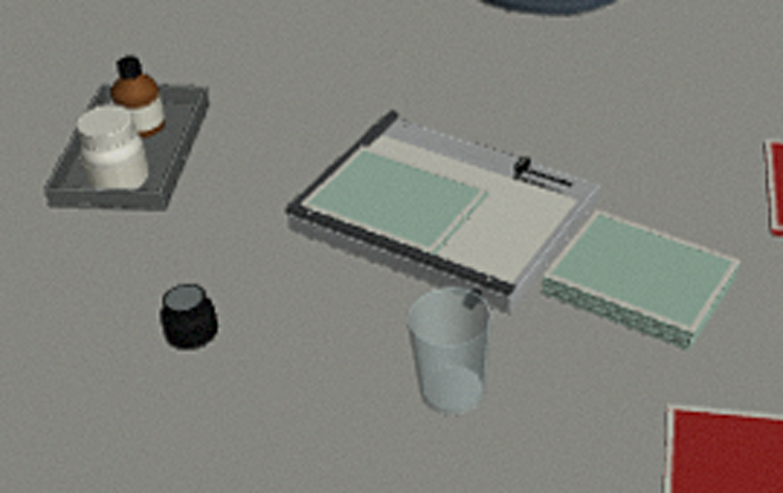

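In the top view (t9) the plate is tight in the corner, the dimmer (crop (398,385)) is at the wide end of the wedge, and the stack is where it was. In the scene view (s14) the bottle is upright in the tray. The arm touches nothing, so I'm handing in.

```bash
python3 -c "
from workcell import order
order.finish_job()"
```

```text
the job is handed in; nothing more can be done
```

The top plate is on the light panel in the corner of both ledges, the bottle is in the tray and the dimmer is at its bright end. I handed the job in at about 31 s; it reports no verdict.

- **Bottle:** my first grip drifted up onto the bottle's shoulder, so I reopened, went lower and regripped. I then set it down until contact was felt and let go. The last picture shows it upright in the free half of the tray.
- **Plate:** I pushed it off the stack with two half-open fingers, first against the -y ledge and then against the far ledge. I felt contact at both.
    - The last measurement puts it at about panel x = 31.6, y = -41.4 mm, against the ideal 30, -40.
    - It is square to the panel within about 0.004 rad.
- **Panel position:** my two estimates of the panel's centre differed by about 3 mm, so I relied on ledge contact and the pictures to judge that the plate is flush.
- **Dimmer:** I pushed it to its end stop (about 12 N). In the top view it stands at the wide end of the wedge.
- **Other things:** the lower plates, jar, loupe and beaker look unmoved in the last pictures, though I did not re-measure them. The arm ended clear of everything.

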